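# Strip the draining pan and tip out the potatoes

### The job

Take the draining set apart: lift off the domed cover and lay it right way up in the middle of the white board, then lift the loaded basket out of its pan by its arch and stand it, let go, in the middle of the black mat to drip with all four potatoes still in it. Then take the basket by its side paddle, lift it well clear of the mat, tip all the potatoes into the grey bin, and stand the empty basket upright in the middle of the mat again. Leave the pan standing where it is and do not disturb the other things on the counter.

Things in the scene. Friction and masses are not known exactly. Their poses are not given: they have to be found in the camera images.
- cover_center (a point): Domed steel cover, an upside-down tray 134 (x) x 168 (y) x 38 mm high, about 0.22 kg, which at the start sits loose on the basket's flange over its arch (lift it 35 mm or more to clear the arch). Point at its middle, 19 mm above its lower edge, z up.
- cover_bar (a point): Grip bar of the cover: black bar 12 mm thick (x), 74 mm long (y), 12 mm high, on two posts at its ends. Point at the bar's centre, 43 mm above cover_center, 24 mm above the cover's top face; axes as the cover.
- basket_center (a point): Perforated steel basket, 62 mm high, flange 148 (x) x 168 (y) mm round its open top, about 0.2 kg empty; starts hung by its flange in the pan, under the cover, potatoes inside. Point on its middle, 31 mm above its underside. z up; the paddle is on its -x side; the +x wall leans out 27 degrees as a pouring lip (edge at x +74 mm, 31 mm above the point). Floor: x -60 to +30, y -72 to +72 mm.
- basket_arch (a point): Lifting arch of the basket: a square bar 10 mm thick running along the basket's y, 148 mm long, over the middle of its mouth. Point at the bar's centre, 54 mm above basket_center, 23 mm over the rim; axes as the basket. Hidden by the cover at the start.
- basket_paddle (a point): Side paddle for tipping: flat plate 6 mm thick, 50 mm wide (basket y), 46 mm long, rising outward at 45 degrees from the rim on the basket's -x side. Point on its mid-plane, 26 mm from its root: 90 mm to -x and 47 mm above basket_center; basket axes (plate normal x+z). Fingers have room on both faces when they come along the plate, 45 degrees down toward the basket.
- pan_center (a point): Deep steel pan, 140 (x) x 166 (y) mm with a flange to 160 x 186 mm, 90 mm high, 0.9 kg, loose on the counter. Point at its middle, 45 mm above the counter. The basket hangs in it with about 5 mm clearance all round, its underside 31 mm above the counter; lift it straight up 65 mm or more to clear the pan.
- mat: Black rubber draining mat, 220 (x) x 240 (y) x 6 mm, fixed flat on the counter, left or right. Origin at the centre of its underside (counter level), z up.
- board: White chopping board, 160 (x) x 200 (y) x 12 mm, fixed flat on the counter beyond the pan. Origin at the centre of its underside (counter level), z up.
- bin: Open grey plastic bin, 220 x 220 x 95 mm high, 5 mm walls, fixed on the counter on the side opposite the mat. Origin at the centre of its underside (counter level), z up.
- cover: The same cover as cover_center; origin at the middle of its lower edge, 19 mm below cover_center.
- basket: The same basket as basket_center; origin at its underside, 31 mm below basket_center.
- arch: The same lifting arch as basket_arch; origin over the middle of the basket, 25 mm below basket_arch.
- paddle: The same side paddle as basket_paddle; origin at the plate's root on the rim, 26 mm from basket_paddle; its z runs out along the plate, its x is the plate's normal.
- potato1_center (a point): Small raw potato, 50 mm long, 36 mm thick, 35 g, in the basket at the start. Point at its centre.
- potato2_center (a point): Small raw potato, 50 mm long, 36 mm thick, 35 g, in the basket at the start. Point at its centre.
- potato3_center (a point): Small raw potato, 50 mm long, 36 mm thick, 35 g, in the basket at the start. Point at its centre.
- potato4_center (a point): Small raw potato, 50 mm long, 36 mm thick, 35 g, in the basket at the start. Point at its centre.
- tin: Bystander: unopened food tin, 74 mm across, 110 mm tall. Origin at the centre of its underside.
- jar: Bystander: small closed glass jar, 48 mm across, 70 mm tall. Origin at the centre of its underside.
- ramekin: Bystander: small white ceramic cup, 60 mm across, 42 mm tall. Origin at the centre of its underside.
- mug: Bystander: white mug, 80 mm across, 90 mm tall. Origin at the centre of its underside.
- spatula: Bystander: spatula lying flat, 200 mm long. Origin at the centre of its underside.
Things that resemble listed ones, but are neither listed nor needed, are in the scene too. Leave any red or turquoise look-alike of the basket alone.

How it is judged:
By the outcome, as a careful person would: the job done as asked, in the order asked, and still so for the second after the job is handed in, with the robot touching nothing.
It also fails if it takes over 72 s, if anything falls off the work surface, if the arm or the gripper's body presses on something with over 40 N, if the wrist force passes 120 N, or if a joint passes its speed limit or range.

### The arm

A 7-joint arm with a two-finger parallel gripper is mounted at the origin on the work surface. World frame = base frame: x ahead of the robot, y to its left, z up, the work surface at z = 0. Lengths are in mm, angles in degrees, forces in N, time in s.
With the tool pointing down it reaches from about 350 to 900 mm from the base axis. Payload 8.1 kg.
Tool frame: the origin (TCP) lies between the finger pads; the fingertips stand 19 mm ahead of it and the grasp point (between the pads) is the TCP; z points along the fingers, y is the direction in which the jaws open and shut (so a half turn about z gives the same grasp; the last joint's range is limited). The gripper opens to 85 mm and grips with 20 to 120 N. Pads are 22 mm wide; open, the fingers measure 114 mm over their backs; the gripper's body (76 mm by 85 mm) begins 54 mm behind the grasp point. The pads swing forward as they close: fully open they stand 13 mm farther back than shut.
Start: joints at [-69.821, 24.895, 1.432, 90.138, -0.665, 64.973, -4.303], TCP at [274.579, 561.469, 224.723] pointing down, gripper open.
Joint ranges: [-149.89, 149.89], [-25.12, 119.58], [-72.63, 75.52], [4.76, 147.25], [-75.54, 255.54], [6.69, 114.76], [-157.13, 157.13]. Speed limits (degrees/s): [127.2, 127.2, 172.46, 172.46, 180, 180, 180].

### API

Orientations are given as a 3x3 rotation matrix whose columns are the frame's x, y, z axes.
In Python, from plant import bot, imaging gives the robot as it stands.
- The arm moves only by the tool jog_arm, never from a script. Its argument "targets" is a list of rows, each an object with "slide": the shift along the world's x, y, z in m, a list of three; "delta_rot": the turn, a rotation vector about the world's x, y, z in rad, a list of three; "grip": the closure, from 0 (fully open) to 1 (shut). In form: [{"slide": [x, y, z], "delta_rot": [ax, ay, az], "grip": grip}, ...]. A call has 1 to 8 rows; each row shifts and turns the commanded pose from where the row before left it; what a row does not reach is not made up. A row lasts 1/12 s, in which the tool goes at most 41.7 mm and 7.16 degrees, less where a joint would pass 70% of its speed; a pose out of reach is approached as far as the arm can. A call is refused whole if a number of a shift passes 0.0417 or a number of a turn 0.125, either way. A call with a gripper value outside its range is refused whole. The fingers move at their own pace and stop on an object; "grip_force" is the grip in N (left out, the last holds). Time passes only in rows, so rows that do not move let the fingers close. It gives the time, the measured TCP pose, the force and the opening at its end, in the units of the state.
- bot.observe(): the state, without advancing time (a new reading comes with each control period).
- imaging.get_image(name): name is "scene" or "top"; returns a dict with "pixels" (400x640x3 uint8, red, green, blue), "fx", "fy", "cx", "cy" (pixels), "R" (3x3) and "t" (3): a world point X has camera coordinates R X + t. Camera axes: x right, y down, z forward; pixel columns grow to the right and rows downward; lengths in mm; the calibration is good to about 2 mm. A picture is of the moment at which its call begins. There is no depth.
- bot.job_done(): hands the job in, once; it reports no verdict.
The state is a dict: "clock": time; "joint_positions": joint angles; "joint_vel": joint speeds; "joint_torque": joint torques, N m; "tcp_pos": TCP position; "orientation": TCP orientation; "contact_force": force on the tool from outside, world axes, zero at the start; "torque": the same for the moment, N m; "gripper_width": opening from 0.0 (shut) to 1.0 (fully open).
Only numpy, scipy, OpenCV 4.12 (cv2) and the standard library are available. Lean on these libraries where they do the work, as an engineer would, in place of code of your own. Each camera call takes 0.05 s, during which the arm holds its last target. There are 200 camera calls.

## Working session

There is one attempt and no reset: what is moved stays moved. The work goes in short steps, Python scripts to look and compute and a tool call to move; the robot and the scene stay as the last step left them, time stands still between calls to the robot, and variables do not carry over. Pictures are saved under pics/ and viewed, about 8 in all and at most 12, crops included, and the job is handed in when it is done.

Besides the shell and the picture viewer there is one more tool, called by a JSON object that holds its "api" and its "payload". jog_arm: Moves the arm, as the interface text tells. Its arguments: {"type":"object","properties":{"targets":{"type":"array"},"grip_force":{"type":"number"}},"required":["targets"]}

```bash
ls; mkdir -p pics
cat > h.py <<'E'
import numpy as np, cv2
from plant import bot, imaging
def shot(n,f):
    d=imaging.get_image(n); cv2.imwrite('pics/'+f,cv2.cvtColor(np.asarray(d['pixels'],np.uint8),cv2.COLOR_RGB2BGR)); return d
def ray(d,u,v,z):
    R=np.array(d['R']);t=np.array(d['t']);c=-R.T@t
    r=R.T@np.array([(u-d['cx'])/d['fx'],(v-d['cy'])/d['fy'],1]); return c+r*(z-c[2])/r[2]
def proj(d,X):
    p=np.array(d['R'])@np.array(X)+np.array(d['t']); return np.array([d['fx']*p[0]/p[2]+d['cx'],d['fy']*p[1]/p[2]+d['cy']])
E
python3 - <<'E'
from h import *
a=shot('top','t0.png');b=shot('scene','s0.png')
for d in(a,b):print(d['fx'],d['cx'],d['cy'],np.round(d['R'],4).tolist(),np.round(d['t'],1).tolist(), np.round(-np.array(d['R']).T@np.array(d['t'])))
print(bot.observe())
E
```

```text
pics
404.4512380614088 321.0182976193058 201.3072140282075 [[-0.0241, -0.9997, 0.0024], [-0.9946, 0.0238, -0.1008], [0.1007, -0.0048, -0.9949]] [23.8, 522.3, 1103.2] [ 409.   17. 1150.]
417.56279605839273 324.02680062499275 200.50246592409636 [[-0.4993, 0.8663, -0.0124], [0.7071, 0.3991, -0.5837], [-0.5008, -0.3002, -0.8118]] [276.1, -297.7, 1378.7] [1039.  294.  949.]
{'clock': 0.1, 'joint_positions': array([-69.8173094 ,  24.93276768,   1.43063623,  90.18380251,
        -0.66582742,  64.97368381,  -4.3035351 ]), 'joint_vel': array([-0.03826532, -0.14454154,  0.04929914, -0.12322692, -0.080442  ,
       -0.00555934, -0.10240262]), 'joint_torque': array([ 2.94676349e-03, -6.71751094e+01,  1.02800410e+00, -3.16900277e+01,
        1.58542581e-02,  7.20035430e-03,  3.47292848e-05]), 'tcp_pos': array([274.4175143 , 561.01615465, 224.0016358 ]), 'orientation': array([[-8.98287592e-01,  4.39407696e-01, -5.28117782e-04],
       [ 4.39408000e-01,  8.98286615e-01, -1.32902256e-03],
       [-1.09581604e-04, -1.42590365e-03, -9.99998977e-01]]), 'contact_force': array([ 0.0693219 ,  0.30384629, -0.35404008]), 'torque': array([-0.02475679, -0.04156005, -0.00584218]), 'gripper_width': 1.0026851152664682}
```

View pics/t0.png

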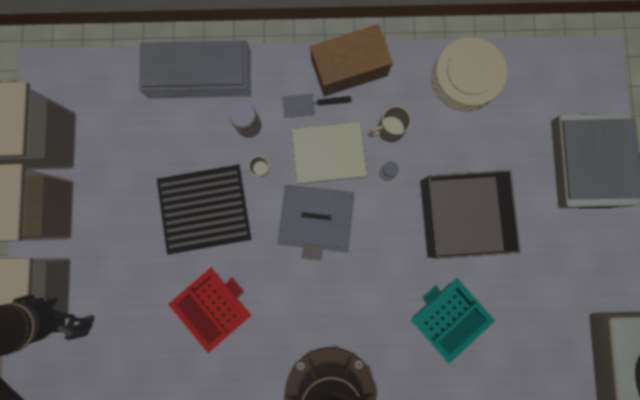

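View pics/s0.png

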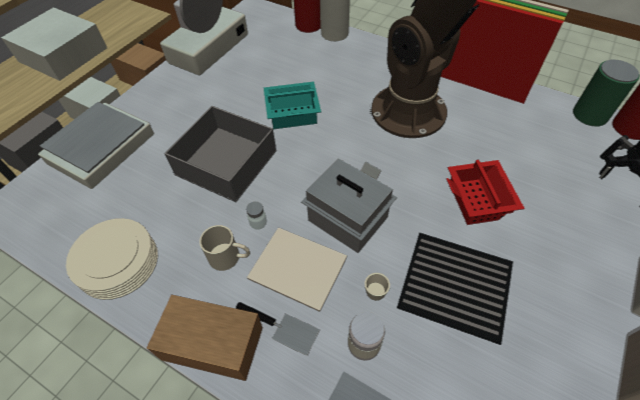

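The top view shows the pan with cover at about (316,217), bar (316,216), paddle (312,252), board (329,152), mat (204,208) and bin (470,214). Look-alikes are the red basket (209,309), the turquoise basket (453,320), the grey boxes (195,68) and (600,160), and the brown box (350,58). I choose the steel set at (316,217) and check it in a close crop.

Run:
```python
import cv2,numpy as np
a=cv2.imread('pics/t0.png');b=cv2.imread('pics/s0.png')
A=cv2.resize(a[175:265,265:365],None,fx=4,fy=4,interpolation=cv2.INTER_CUBIC)
B=cv2.resize(b[150:260,295:400],None,fx=3.8,fy=3.8,interpolation=cv2.INTER_CUBIC)[:360]
A=cv2.convertScaleAbs(A,alpha=1.4)
cv2.imwrite('pics/c0.png',np.hstack([A,B]))
for n,i in(('t',a),('s',b)):
    g=i.max(2)
    roi=(slice(200,230),slice(290,345)) if n=='t' else (slice(165,205),slice(325,375))
    ys,xs=np.where(g[roi]<60); 
    r=cv2.minAreaRect(np.stack([xs+roi[1].start,ys+roi[0].start],1).astype(np.float32));print(n,len(xs),r,cv2.boxPoints(r).tolist())
```

```text
t 120 ((315.9634094238281, 215.82925415039062), (28.38090705871582, 4.085967063903809), 6.34019136428833) [[301.6341247558594, 216.29266357421875], [302.0853576660156, 212.231689453125], [330.2926940917969, 215.3658447265625], [329.8414611816406, 219.42681884765625]]
s 193 ((344.6896667480469, 194.72415161132812), (28.887418746948242, 32.56399917602539), 23.198591232299805) [[325.0, 204.00001525878906], [337.82757568359375, 174.06898498535156], [364.37933349609375, 185.4482879638672], [351.5517578125, 215.3793182373047]]
```

View pics/c0.png

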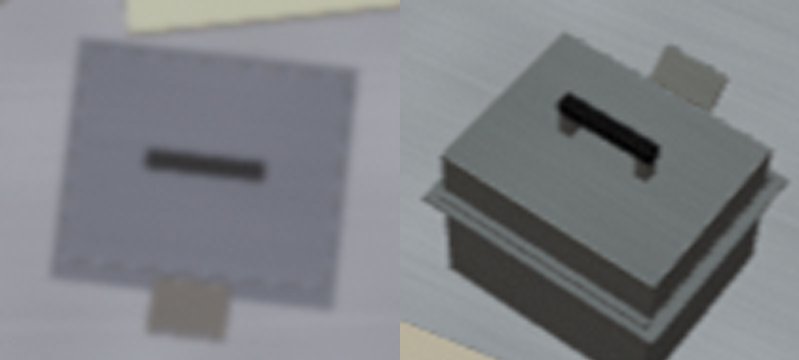

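The crop confirms the steel set: bar centre at about crop (205,165) in the top view, paddle toward the robot, cover seated square on the flange.

```bash
cat > m.py <<'E'
from h import *
d={k:np.array(v) for k,v in imaging.get_image('top').items()}; s=imaging.get_image('scene')
def rect(name,pts,z):
    P=np.array([ray(d,u,v,z)[:2] for u,v in pts],np.float32); r=cv2.minAreaRect(P)
    print(name,'mean',P.mean(0).round(1),'rect',np.round(r[0],1),np.round(r[1],1),'ang',round(r[2],1))
p=d['pixels'].astype(int)
def seg(mask,roi):
    m=np.zeros(mask.shape,np.uint8);m[roi]=mask[roi];m=cv2.morphologyEx(m,cv2.MORPH_CLOSE,np.ones((7,7)))
    n,l,st,c=cv2.connectedComponentsWithStats(m);k=1+st[1:,4].argmax();ys,xs=np.where(l==k);return np.stack([xs,ys],1)
rect('board',seg((p[...,0]-p[...,2]>8).astype(np.uint8),np.s_[118:190,285:372]),12)
rect('mat',seg((p.max(2)<75).astype(np.uint8),np.s_[155:262,150:258]),6)
rect('bin', [(421,177),(512,171),(519,251),(428,258)],95)
rect('bar',[(302,214.2),(330.1,217.4)],158)
P=[ray(d,u,v,158) for u,v in [(302,214.2),(330.1,217.4)]];v=P[1]-P[0];print('len',np.linalg.norm(v),'yaw',np.degrees(np.arctan2(-v[0],v[1])) ,v)
# scene crop-coordinates bar ends
for f,e in((3.8,[(566,103),(650,155)]),):
    Q=[ray(s,295+(u-400)/f,150+w/f,155) for u,w in e];print('scene',np.round(Q,1),np.mean(Q,0).round(1),np.linalg.norm(Q[1]-Q[0]))
# cover corners top (crop c0 fx4)
rect('covertop',[(265+u/4,175+w/4) for u,w in[(80,38),(357,68),(333,308),(52,277)]],112)
rect('paddle',[(265+u/4,175+w/4) for u,w in[(150,335),(228,342)]],121)
c=-np.array(s['R']).T@s['t']
E
python3 m.py
```

```text
board mean [664.2 -13.6] rect [664.9 -13.6] [158.3 197. ] ang 4.7
mat mean [511.1 345.9] rect [512.2 345.8] [218.6 239.4] ang 8.7
bin mean [ 473.5 -377.3] rect [ 473.  -378.5] [212.3 243.1] ang 2.4
bar mean [473.9  25. ] rect [473.9  25. ] [69.5  0. ] ang -97.9
len 69.4850522114579 yaw 172.12016824654097 [ -9.5261141  -68.82895925   0.        ]
scene [[470.6  -4.  155. ]
 [481.4  61.9 155. ]] [476.  29. 155.] 66.78949265064736
covertop mean [471.3  24.7] rect [471.3  24.7] [180.5 154.9] ang 82.4
paddle mean [366.   37.4] rect [366.   37.4] [49.4  0. ] ang -96.5
```

{"api": "jog_arm", "payload": {"targets": [{"slide": [0.0125, -0.0335, 0], "delta_rot": [0, 0, -0.078], "grip": 0}, {"slide": [0.0125, -0.0335, 0], "delta_rot": [0, 0, -0.078], "grip": 0}, {"slide": [0.0125, -0.0335, 0], "delta_rot": [0, 0, -0.078], "grip": 0}, {"slide": [0.0125, -0.0335, 0], "delta_rot": [0, 0, -0.078], "grip": 0}, {"slide": [0.0125, -0.0335, 0], "delta_rot": [0, 0, -0.078], "grip": 0}, {"slide": [0.0125, -0.0335, 0], "delta_rot": [0, 0, -0.078], "grip": 0}, {"slide": [0.0125, -0.0335, 0], "delta_rot": [0, 0, -0.078], "grip": 0}, {"slide": [0.0125, -0.0335, 0], "delta_rot": [0, 0, -0.078], "grip": 0}], "grip_force": 60}}

```text
clock: 0.87
tcp_pos: [374.8, 291.7, 224.8]
orientation: [[-0.469, 0.883, -0.0], [0.883, 0.469, 0.0], [0.0, 0.0, -1.0]]
contact_force: [0.7, 0.7, 0.2]
gripper_width: 0.998
```

```bash
cat > log.py <<'E'
import json
from plant import bot
o=bot.observe()
open('log.jsonl','a').write(json.dumps({k:(v.tolist() if hasattr(v,'tolist') else v) for k,v in o.items()})+'\n')
print(round(o['clock'],2),o['joint_positions'].round(1),o['tcp_pos'].round(1),o['orientation'].round(3).tolist(),o['contact_force'].round(1),round(o['gripper_width'],3))
E
python3 log.py
```

```text
0.87 [-55.5  10.7  13.2 111.1  -2.9  58.5 -13.1] [374.8 291.7 224.8] [[-0.469, 0.883, -0.0], [0.883, 0.469, 0.0], [0.0, 0.0, -1.0]] [0.7 0.7 0.2] 0.998
```

{"api": "jog_arm", "payload": {"targets": [{"slide": [0.0125, -0.0335, 0], "delta_rot": [0, 0, -0.078], "grip": 0}, {"slide": [0.0125, -0.0335, 0], "delta_rot": [0, 0, -0.078], "grip": 0}, {"slide": [0.0125, -0.0335, 0], "delta_rot": [0, 0, -0.078], "grip": 0}, {"slide": [0.0125, -0.0335, 0], "delta_rot": [0, 0, -0.078], "grip": 0}, {"slide": [0.0125, -0.0335, 0], "delta_rot": [0, 0, -0.078], "grip": 0}, {"slide": [0.0125, -0.0335, 0], "delta_rot": [0, 0, -0.078], "grip": 0}, {"slide": [0.0125, -0.0335, 0], "delta_rot": [0, 0, -0.078], "grip": 0}, {"slide": [0.0125, -0.0335, 0], "delta_rot": [0, 0, -0.078], "grip": 0}]}}

```text
clock: 1.53
tcp_pos: [474.8, 23.8, 224.9]
orientation: [[0.135, 0.991, 0.0], [0.991, -0.135, 0.0], [0.0, 0.0, -1.0]]
contact_force: [1.1, 0.7, 0.8]
gripper_width: 0.997
```

```bash
python3 log.py
```

```text
1.53 [-34.2  11.   29.7 112.1  -6.4  58.5  -9.4] [474.8  23.8 224.9] [[0.135, 0.991, 0.0], [0.991, -0.135, 0.0], [0.0, 0.0, -1.0]] [1.1 0.7 0.8] 0.997
```

{"api": "jog_arm", "payload": {"targets": [{"slide": [0, 0.002, -0.02], "delta_rot": [0, 0, 0], "grip": 0.3}, {"slide": [0, 0, -0.02], "delta_rot": [0, 0, 0], "grip": 0.3}, {"slide": [0, 0, -0.018], "delta_rot": [0, 0, 0], "grip": 0.3}, {"slide": [0, 0, -0.01], "delta_rot": [0, 0, 0], "grip": 0.5}, {"slide": [0, 0, 0], "delta_rot": [0, 0, 0], "grip": 0.8}, {"slide": [0, 0, 0], "delta_rot": [0, 0, 0], "grip": 1}, {"slide": [0, 0, 0], "delta_rot": [0, 0, 0], "grip": 1}, {"slide": [0, 0, 0], "delta_rot": [0, 0, 0], "grip": 1}]}}

```text
clock: 2.2
tcp_pos: [475.3, 27.7, 157.7]
orientation: [[0.131, 0.991, 0.002], [0.991, -0.131, 0.0], [0.001, 0.002, -1.0]]
contact_force: [0.8, 0.3, 0.1]
gripper_width: 0.003
```

```bash
python3 log.py
python3 - <<'E'
from h import *
a=shot('top','t1.png');b=shot('scene','s1.png')
x=cv2.imread('pics/t1.png')[150:270,255:375];y=cv2.imread('pics/s1.png')[130:250,290:410]
cv2.imwrite('pics/c1.png',cv2.resize(np.hstack([x,y]),None,fx=3.3,fy=3.3))
E
```

```text
2.2 [-32.5  16.1  28.4 117.1 -10.1  49.   -6.1] [475.3  27.7 157.7] [[0.131, 0.991, 0.002], [0.991, -0.131, 0.0], [0.001, 0.002, -1.0]] [0.8 0.3 0.1] 0.003
```

View pics/c1.png

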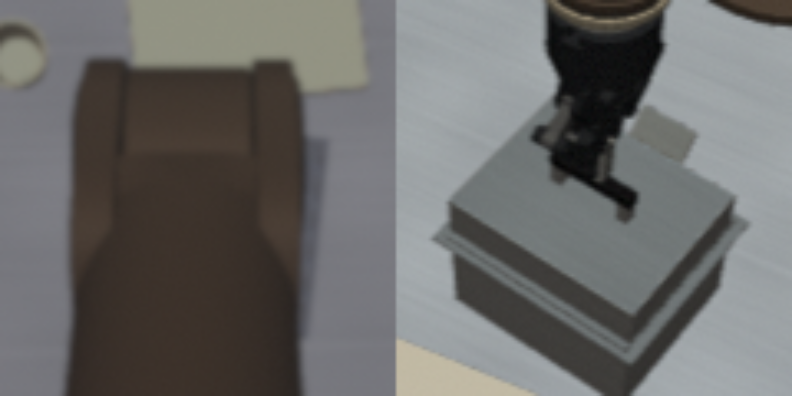

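Run:
```python
from h import *
s=imaging.get_image('scene');p=lambda X:((proj(s,X)-[290,130])*3.3).round(0)
print('tcp',p([475.3,27.7,157.7]),'tip',p([475.3,27.7,139]),'bar ends',p([470,-10,155]),p([480,63,155]))
x=s['pixels'][145:215,315:385];x=cv2.cvtColor(np.asarray(x,np.uint8),cv2.COLOR_RGB2BGR)
cv2.imwrite('pics/c2.png',cv2.resize(cv2.convertScaleAbs(x,alpha=1.8,beta=20),None,fx=8,fy=8,interpolation=cv2.INTER_CUBIC))
print('tcp in crop',(proj(s,[475.3,27.7,157.7])-[315,145])*8,(proj(s,[475.3,27.7,139])-[315,145])*8)
```

```text
tcp [196. 174.] tip [195. 190.] bar ends [154. 152.] [236. 200.]
tcp in crop [274.3819449  302.18334565] [272.13170256 340.06337833]
```

View pics/c2.png

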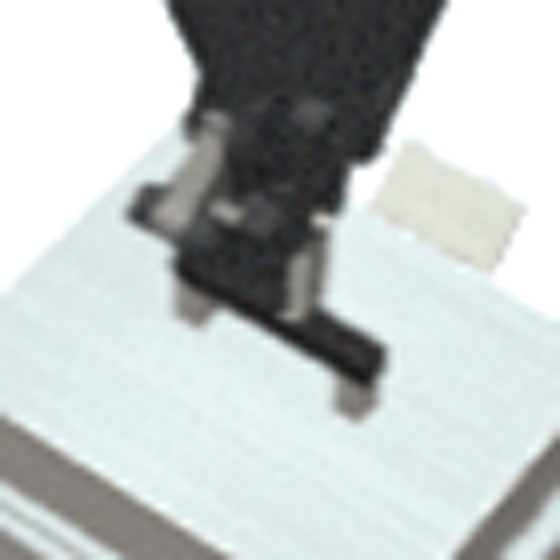

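The bar is where expected, spanning crop (185,270) to (380,365), with the fingers over it, but the width reads shut. I'll test with a small lift.

{"api": "jog_arm", "payload": {"targets": [{"slide": [0, 0, 0.008], "delta_rot": [0, 0, 0], "grip": 1}, {"slide": [0, 0, 0.008], "delta_rot": [0, 0, 0], "grip": 1}, {"slide": [0, 0, 0], "delta_rot": [0, 0, 0], "grip": 1}, {"slide": [0, 0, 0], "delta_rot": [0, 0, 0], "grip": 1}]}}

```text
clock: 2.68
tcp_pos: [475.2, 27.6, 173.6]
orientation: [[0.132, 0.991, 0.002], [0.991, -0.132, 0.001], [0.001, 0.002, -1.0]]
contact_force: [-0.3, 0.4, -0.1]
gripper_width: 0.003
```

```bash
python3 log.py
python3 - <<'E'
from h import *
s=imaging.get_image('scene');
def g(x): return cv2.cvtColor(np.asarray(x,np.uint8),cv2.COLOR_RGB2BGR)
x=g(s['pixels'])[140:250,300:400];y=cv2.imread('pics/s0.png')[140:250,300:400]
cv2.imwrite('pics/c3.png',cv2.resize(np.hstack([x,y]),None,fx=4,fy=4,interpolation=cv2.INTER_CUBIC))
a=cv2.imread('pics/s1.png').astype(int);d=np.abs(a-g(s['pixels'])).sum(2)
print('diff px front cover edge',(d[190:250,300:400]>40).sum())
E
```

```text
2.68 [-33.1  14.8  28.8 116.   -9.1  51.2  -7. ] [475.2  27.6 173.6] [[0.132, 0.991, 0.002], [0.991, -0.132, 0.001], [0.001, 0.002, -1.0]] [-0.3  0.4 -0.1] 0.003
diff px front cover edge 0
```

View pics/c3.png

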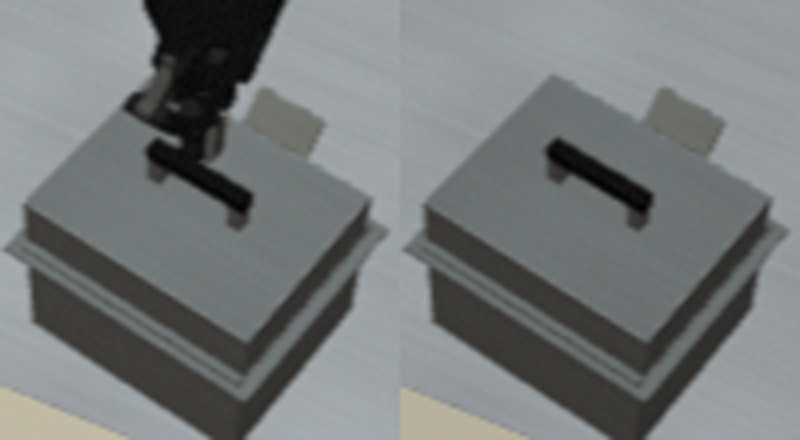

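{"api": "jog_arm", "payload": {"targets": [{"slide": [0, 0, 0.04], "delta_rot": [0, 0, 0], "grip": 1}, {"slide": [0, 0, 0.02], "delta_rot": [0, 0, 0], "grip": 1}, {"slide": [0, 0, 0], "delta_rot": [0, 0, 0], "grip": 1}]}}

```text
clock: 2.98
tcp_pos: [476.8, 27.4, 236.4]
orientation: [[0.132, 0.991, 0.006], [0.991, -0.132, 0.001], [0.002, 0.005, -1.0]]
contact_force: [1.2, 0.4, 0.3]
gripper_width: 0.003
```

Run:
```python
from h import *
shot('scene','s2.png')
```

{"api": "jog_arm", "payload": {"targets": [{"slide": [0, 0, 0], "delta_rot": [0, 0, 0], "grip": 0}, {"slide": [0, 0, 0], "delta_rot": [0, 0, 0], "grip": 0}, {"slide": [0, 0, 0], "delta_rot": [0, 0, 0], "grip": 0}, {"slide": [0, 0, 0], "delta_rot": [0, 0, 0], "grip": 0}, {"slide": [0, 0, 0], "delta_rot": [0, 0, 0], "grip": 0}]}}

```text
clock: 3.45
tcp_pos: [474.3, 27.4, 232.1]
orientation: [[0.132, 0.991, -0.001], [0.991, -0.132, -0.0], [-0.001, -0.001, -1.0]]
contact_force: [-0.3, -0.1, -1.1]
gripper_width: 0.711
```

```bash
python3 log.py
python3 - <<'E'
from h import *
s=shot('scene','s3.png');o=bot.observe();R=o['orientation'];T=o['tcp_pos']
out=[]
for f in('s2.png','s3.png'):
    x=cv2.convertScaleAbs(cv2.imread('pics/'+f)[100:210,300:400],alpha=1.7,beta=15)
    x=cv2.resize(x,None,fx=4,fy=4,interpolation=cv2.INTER_CUBIC)
    q=lambda P:tuple(int(v) for v in ((proj(s,P)-[300,100])*4))
    cv2.drawMarker(x,q(T),(0,0,255),0,8);cv2.drawMarker(x,q(T+19*R[:,2]),(255,0,0),0,8)
    for k in(-1,1):cv2.drawMarker(x,q(T+42*k*R[:,1]),(0,180,0),0,8)
    out.append(x)
cv2.imwrite('pics/c4.png',np.hstack(out))
E
```

```text
3.45 [-34.9  10.6  29.9 111.4  -6.1  59.6 -10. ] [474.3  27.4 232.1] [[0.132, 0.991, -0.001], [0.991, -0.132, -0.0], [-0.001, -0.001, -1.0]] [-0.3 -0.1 -1.1] 0.711
```

View pics/c4.png

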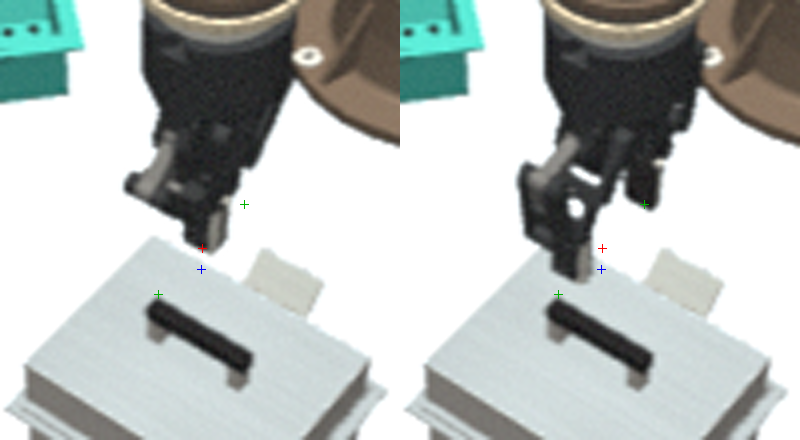

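Jaw direction is right, but the fingertips sit well above where the TCP says (seen at crop (208,252) against predicted (201,268)). A gentle touch on the bar will give the offset.

{"api": "jog_arm", "payload": {"targets": [{"slide": [0, 0, -0.035], "delta_rot": [0, 0, 0], "grip": 1}, {"slide": [0, 0, -0.03], "delta_rot": [0, 0, 0], "grip": 1}, {"slide": [0, 0, -0.006], "delta_rot": [0, 0, 0], "grip": 1}, {"slide": [0, 0, 0], "delta_rot": [0, 0, 0], "grip": 1}, {"slide": [0, 0, -0.002], "delta_rot": [0, 0, 0], "grip": 1}, {"slide": [0, 0, -0.001], "delta_rot": [0, 0, 0], "grip": 1}, {"slide": [0, 0, -0.001], "delta_rot": [0, 0, 0], "grip": 1}]}}

```text
clock: 4.08
tcp_pos: [475.6, 27.6, 159.0]
orientation: [[0.132, 0.991, 0.002], [0.991, -0.132, 0.001], [0.001, 0.002, -1.0]]
contact_force: [-0.5, -0.3, 0.3]
gripper_width: 0.002
```

{"api": "jog_arm", "payload": {"targets": [{"slide": [0, 0, -0.001], "delta_rot": [0, 0, 0], "grip": 1}, {"slide": [0, 0, -0.001], "delta_rot": [0, 0, 0], "grip": 1}]}}

```text
clock: 4.25
tcp_pos: [475.1, 27.6, 156.4]
orientation: [[0.132, 0.991, 0.001], [0.991, -0.132, 0.001], [0.001, 0.001, -1.0]]
contact_force: [-0.1, -0.5, 0.5]
gripper_width: -0.002
```

{"api": "jog_arm", "payload": {"targets": [{"slide": [0, 0, -0.002], "delta_rot": [0, 0, 0], "grip": 1}, {"slide": [0, 0, -0.001], "delta_rot": [0, 0, 0], "grip": 1}]}}

```text
clock: 4.42
tcp_pos: [475.2, 27.6, 154.3]
orientation: [[0.132, 0.991, 0.001], [0.991, -0.132, 0.001], [0.001, 0.001, -1.0]]
contact_force: [-12.3, -0.1, 38.7]
gripper_width: 0.001
```

{"api": "jog_arm", "payload": {"targets": [{"slide": [0, 0, -0.002], "delta_rot": [0, 0, 0], "grip": 1}, {"slide": [0, 0, -0.001], "delta_rot": [0, 0, 0], "grip": 1}]}}

```text
clock: 4.58
tcp_pos: [475.4, 27.6, 154.0]
orientation: [[0.132, 0.991, 0.002], [0.991, -0.132, 0.003], [0.004, 0.001, -1.0]]
contact_force: [-26.3, -0.8, 83.5]
gripper_width: 0.001
```

```bash
python3 log.py
python3 - <<'E'
from h import *
s=shot('scene','s4.png');o=bot.observe();R=o['orientation'];T=o['tcp_pos']
x=cv2.convertScaleAbs(cv2.imread('pics/s4.png')[120:210,300:400],alpha=1.7,beta=15)
y=cv2.imread('pics/s4.png')
d=np.abs(cv2.imread('pics/s0.png').astype(int)-y).sum(2)[190:260,300:400]
print('moved px',(d>40).sum())
cv2.imwrite('pics/c5.png',cv2.resize(x,None,fx=6,fy=6,interpolation=cv2.INTER_CUBIC))
q=lambda P:((proj(s,P)-[300,120])*6).round()
print(q(T),q(T+19*R[:,2]))
E
```

```text
4.58 [-32.5  16.4  28.5 117.3 -10.6  48.5  -5.5] [475.4  27.6 154. ] [[0.132, 0.991, 0.002], [0.991, -0.132, 0.003], [0.004, 0.001, -1.0]] [-26.3  -0.8  83.5] 0.001
moved px 0
[295. 382.] [294. 411.]
```

View pics/c5.png

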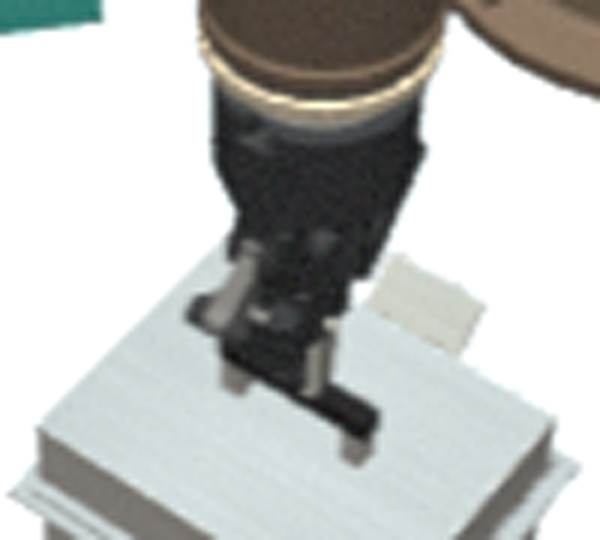

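Contact comes at reported z ≈154.5, where the tip should read 135.5. So the real fingertips are about 25 mm higher (or the tool shorter) than reported. I'll back off and grasp 25 mm lower.

{"api": "jog_arm", "payload": {"targets": [{"slide": [0, 0, 0.015], "delta_rot": [0, 0, 0], "grip": 0.3}, {"slide": [0, 0, 0.02], "delta_rot": [0, 0, 0], "grip": 0.3}, {"slide": [0, 0, 0], "delta_rot": [0, 0, 0], "grip": 0.3}, {"slide": [0, 0, 0], "delta_rot": [0, 0, 0], "grip": 0.3}, {"slide": [0, 0, 0], "delta_rot": [0, 0, 0], "grip": 0.3}, {"slide": [0, 0, -0.02], "delta_rot": [0, 0, 0], "grip": 0.3}, {"slide": [0, 0, -0.015], "delta_rot": [0, 0, 0], "grip": 0.3}]}}

```text
clock: 5.22
tcp_pos: [474.4, 27.6, 148.6]
orientation: [[0.131, 0.991, 0.0], [0.991, -0.131, 0.0], [0.0, -0.0, -1.0]]
contact_force: [-0.7, -0.3, 0.3]
gripper_width: 0.702
```

{"api": "jog_arm", "payload": {"targets": [{"slide": [0, 0, -0.01], "delta_rot": [0, 0, 0], "grip": 0.3}, {"slide": [0, 0, -0.008], "delta_rot": [0, 0, 0], "grip": 0.3}, {"slide": [0, 0, 0], "delta_rot": [0, 0, 0], "grip": 1}, {"slide": [0, 0, 0], "delta_rot": [0, 0, 0], "grip": 1}, {"slide": [0, 0, 0], "delta_rot": [0, 0, 0], "grip": 1}, {"slide": [0, 0, 0], "delta_rot": [0, 0, 0], "grip": 1}, {"slide": [0, 0, 0], "delta_rot": [0, 0, 0], "grip": 1}, {"slide": [0, 0, 0], "delta_rot": [0, 0, 0], "grip": 1}]}}

```text
clock: 5.88
tcp_pos: [475.2, 27.5, 132.5]
orientation: [[0.132, 0.991, 0.002], [0.991, -0.132, 0.0], [0.001, 0.001, -1.0]]
contact_force: [-1.1, -0.9, 7.2]
gripper_width: 0.126
```

```bash
python3 log.py
```

```text
5.88 [-31.8  18.3  27.9 118.7 -11.9  45.5  -4.3] [475.2  27.5 132.5] [[0.132, 0.991, 0.002], [0.991, -0.132, 0.0], [0.001, 0.001, -1.0]] [-1.1 -0.9  7.2] 0.126
```

{"api": "jog_arm", "payload": {"targets": [{"slide": [0, 0, 0.01], "delta_rot": [0, 0, 0], "grip": 1}, {"slide": [0, 0, 0.02], "delta_rot": [0, 0, 0], "grip": 1}, {"slide": [0, 0, 0.02], "delta_rot": [0, 0, 0], "grip": 1}, {"slide": [0, 0, 0.02], "delta_rot": [0, 0, 0], "grip": 1}, {"slide": [0, 0, 0.01], "delta_rot": [0, 0, 0], "grip": 1}, {"slide": [0.012, -0.003, 0], "delta_rot": [0, 0, 0], "grip": 1}, {"slide": [0.02, -0.005, 0], "delta_rot": [0, 0, 0.028], "grip": 1}, {"slide": [0.02, -0.005, 0], "delta_rot": [0, 0, 0.038], "grip": 1}]}}

```text
clock: 6.55
tcp_pos: [526.7, 14.9, 212.1]
orientation: [[0.064, 0.998, 0.0], [0.998, -0.064, 0.001], [0.001, 0.0, -1.0]]
contact_force: [0.7, 0.2, -1.2]
gripper_width: 0.128
```

{"api": "jog_arm", "payload": {"targets": [{"slide": [0.025, -0.006, 0], "delta_rot": [0, 0, 0.038], "grip": 1}, {"slide": [0.025, -0.006, 0], "delta_rot": [0, 0, 0.038], "grip": 1}, {"slide": [0.025, -0.005, 0], "delta_rot": [0, 0, 0.038], "grip": 1}, {"slide": [0.025, -0.004, 0], "delta_rot": [0, 0, 0.038], "grip": 1}, {"slide": [0.02, -0.004, 0], "delta_rot": [0, 0, 0], "grip": 1}, {"slide": [0.012, -0.003, 0], "delta_rot": [0, 0, 0], "grip": 1}, {"slide": [0.005, 0, 0], "delta_rot": [0, 0, 0], "grip": 1}, {"slide": [0, 0, 0], "delta_rot": [0, 0, 0], "grip": 1}]}}

```text
clock: 7.22
tcp_pos: [663.8, -13.6, 211.0]
orientation: [[-0.086, 0.996, -0.001], [0.996, 0.086, -0.0], [-0.0, -0.001, -1.0]]
contact_force: [-0.4, -0.8, -1.3]
gripper_width: 0.129
```

```bash
python3 log.py;  python3 - <<'E'
from h import *
a=shot('top','t5.png');b=shot('scene','s5.png')
x=cv2.imread('pics/t5.png')[100:270,240:400];y=cv2.imread('pics/s5.png')[150:320,220:400]
z=cv2.resize(np.hstack([x,y]),None,fx=2.35,fy=2.35,interpolation=cv2.INTER_CUBIC)
cv2.imwrite('pics/c6.png',cv2.convertScaleAbs(z,alpha=1.4));print(z.shape)
E
```

```text
7.22 [-20.5  30.6  27.   86.7 -14.6  66.3  14.1] [663.8 -13.6 211. ] [[-0.086, 0.996, -0.001], [0.996, 0.086, -0.0], [-0.0, -0.001, -1.0]] [-0.4 -0.8 -1.3] 0.129
(400, 799, 3)
```

View pics/c6.png

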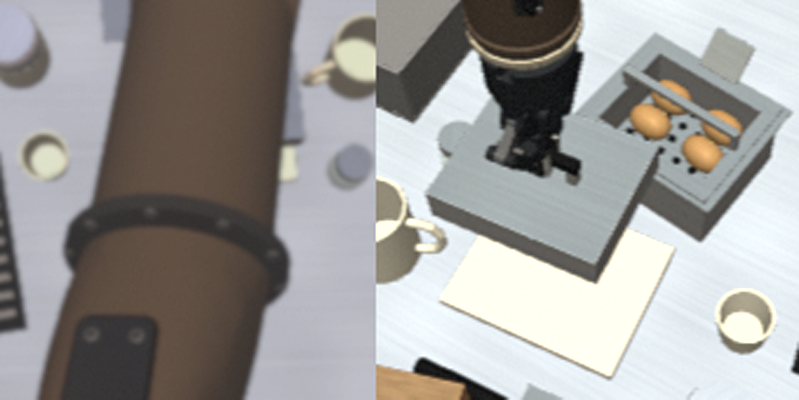

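The cover is held level over the board and the basket with four potatoes is visible, arch from (628,73) to (740,133). I'll compute the cover offset and the arch position.

Run:
```python
from h import *
s=imaging.get_image('scene')
w=lambda u,v,z:ray(s,220+(u-376)/2.35,150+v/2.35,z)
L,F,Rr=w(430,198,209.5),w(598,262,209.5),w(660,150,209.5)
print('cover L F R',L.round(),F.round(),Rr.round(),'mid',((L+Rr)/2).round(1),'sides',np.linalg.norm(L-F),np.linalg.norm(F-Rr))
L,F,Rr=w(430,213,171.5),w(598,282,171.5),w(656,165,171.5)
a,b=w(628,73,118),w(740,133,118);print('arch',a.round(1),b.round(1),((a+b)/2).round(1),np.linalg.norm(a-b),np.degrees(np.arctan2(*(b-a)[:2])))
print('barc',w(540,155,232)) 
for n,p in(('bin',[(166,154),(213,107),(275,148),(232,197)]),):
    P=[ray(s,u,v,95) for u,v in p];print(n,np.round(P,0).tolist(),np.mean(P,0))
```

```text
cover L F R [739. -83. 210.] [720.  78. 210.] [595.  69. 210.] mid [667.4  -7.  209.5] sides 161.7481191673144 125.41763502440924
arch [469.6 -36.9 118. ] [481.4 102.6 118. ] [475.5  32.9 118. ] 140.06105157082055 4.829360777490785
barc [665.24980607 -13.4339141  232.        ]
bin [[589.0, -480.0, 95.0], [376.0, -487.0, 95.0], [423.0, -230.0, 95.0], [618.0, -231.0, 95.0]] [ 501.49959418 -357.35008706   95.        ]
```

{"api": "jog_arm", "payload": {"targets": [{"slide": [0, -0.002, -0.03], "delta_rot": [0, 0, 0], "grip": 1}, {"slide": [0, 0, -0.04], "delta_rot": [0, 0, 0], "grip": 1}, {"slide": [0, 0, -0.04], "delta_rot": [0, 0, 0], "grip": 1}, {"slide": [0, 0, -0.025], "delta_rot": [0, 0, 0], "grip": 1}, {"slide": [0, 0, -0.012], "delta_rot": [0, 0, 0], "grip": 1}, {"slide": [0, 0, -0.006], "delta_rot": [0, 0, 0], "grip": 1}, {"slide": [0, 0, -0.003], "delta_rot": [0, 0, 0], "grip": 1}, {"slide": [0, 0, 0], "delta_rot": [0, 0, 0], "grip": 1}]}}

```text
clock: 8.03
tcp_pos: [664.3, -15.5, 56.9]
orientation: [[-0.086, 0.996, 0.002], [0.996, 0.086, 0.0], [-0.0, 0.002, -1.0]]
contact_force: [0.3, 1.4, -2.7]
gripper_width: 0.124
```

{"api": "jog_arm", "payload": {"targets": [{"slide": [0, 0, -0.001], "delta_rot": [0, 0, 0], "grip": 1}, {"slide": [0, 0, -0.001], "delta_rot": [0, 0, 0], "grip": 1}]}}

```text
clock: 8.2
tcp_pos: [664.8, -15.6, 55.5]
orientation: [[-0.086, 0.996, 0.003], [0.996, 0.086, 0.0], [-0.0, 0.003, -1.0]]
contact_force: [-0.2, -0.5, -1.9]
gripper_width: 0.123
```

```bash
python3 log.py
```

```text
8.2 [-17.9  39.4  23.1  95.2 -19.3  49.1  18.1] [664.8 -15.6  55.5] [[-0.086, 0.996, 0.003], [0.996, 0.086, 0.0], [-0.0, 0.003, -1.0]] [-0.2 -0.5 -1.9] 0.123
```

{"api": "jog_arm", "payload": {"targets": [{"slide": [0, 0, -0.001], "delta_rot": [0, 0, 0], "grip": 1}, {"slide": [0, 0, -0.001], "delta_rot": [0, 0, 0], "grip": 1}, {"slide": [0, 0, -0.001], "delta_rot": [0, 0, 0], "grip": 1}]}}

```text
clock: 8.45
tcp_pos: [663.9, -15.5, 51.5]
orientation: [[-0.086, 0.996, 0.001], [0.996, 0.086, 0.0], [0.0, 0.001, -1.0]]
contact_force: [-7.3, 1.9, 17.0]
gripper_width: 0.125
```

{"api": "jog_arm", "payload": {"targets": [{"slide": [0, 0, -0.001], "delta_rot": [0, 0, 0], "grip": 1}]}}

```text
clock: 8.53
tcp_pos: [663.9, -15.5, 51.5]
orientation: [[-0.086, 0.996, 0.001], [0.996, 0.086, 0.001], [0.001, 0.001, -1.0]]
contact_force: [-8.8, 2.0, 25.0]
gripper_width: 0.126
```

{"api": "jog_arm", "payload": {"targets": [{"slide": [0, 0, 0.003], "delta_rot": [0, 0, 0], "grip": 0.4}, {"slide": [0, 0, 0], "delta_rot": [0, 0, 0], "grip": 0.4}, {"slide": [0, 0, 0], "delta_rot": [0, 0, 0], "grip": 0.4}, {"slide": [0, 0, 0], "delta_rot": [0, 0, 0], "grip": 0.4}, {"slide": [0, 0, 0.02], "delta_rot": [0, 0, 0], "grip": 0.4}, {"slide": [0, 0, 0.035], "delta_rot": [0, 0, 0], "grip": 0.4}, {"slide": [0, 0, 0.035], "delta_rot": [0, 0, 0], "grip": 0.4}, {"slide": [-0.01, 0.003, 0.02], "delta_rot": [0, 0, -0.02], "grip": 0.4}]}}

```text
clock: 9.2
tcp_pos: [656.0, -13.7, 166.2]
orientation: [[-0.065, 0.998, 0.005], [0.998, 0.065, -0.001], [-0.001, 0.005, -1.0]]
contact_force: [0.1, 0.0, 1.2]
gripper_width: 0.6
```

{"api": "jog_arm", "payload": {"targets": [{"slide": [-0.03, 0.007, 0], "delta_rot": [0, 0, -0.033], "grip": 0.4}, {"slide": [-0.03, 0.007, 0], "delta_rot": [0, 0, -0.033], "grip": 0.4}, {"slide": [-0.03, 0.007, 0], "delta_rot": [0, 0, -0.033], "grip": 0.4}, {"slide": [-0.03, 0.007, 0], "delta_rot": [0, 0, -0.033], "grip": 0.4}, {"slide": [-0.03, 0.006, 0], "delta_rot": [0, 0, -0.033], "grip": 0.4}, {"slide": [-0.02, 0.005, 0], "delta_rot": [0, 0, -0.033], "grip": 0.4}, {"slide": [-0.01, 0.001, 0], "delta_rot": [0, 0, 0], "grip": 0.4}, {"slide": [0, 0, 0], "delta_rot": [0, 0, 0], "grip": 0.4}]}}

```text
clock: 9.87
tcp_pos: [471.8, 27.9, 162.8]
orientation: [[0.13, 0.992, -0.001], [0.992, -0.13, 0.001], [0.001, -0.001, -1.0]]
contact_force: [0.9, 0.2, -0.1]
gripper_width: 0.602
```

```bash
python3 log.py;  python3 - <<'E'
from h import *
b=shot('scene','s6.png');shot('top','t6.png')
y=cv2.imread('pics/s6.png')
cv2.imwrite('pics/c7.png',cv2.resize(cv2.convertScaleAbs(y[110:310,230:400],alpha=1.4),None,fx=3,fy=3,interpolation=cv2.INTER_CUBIC))
E
```

```text
9.87 [-34.9  15.7  31.1 117.2 -10.6  49.9  -5.3] [471.8  27.9 162.8] [[0.13, 0.992, -0.001], [0.992, -0.13, 0.001], [0.001, -0.001, -1.0]] [ 0.9  0.2 -0.1] 0.602
```

View pics/c7.png

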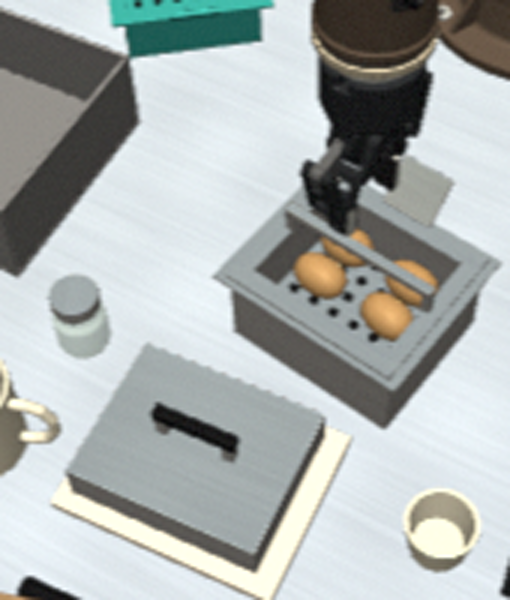

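Cover sits on the board, bar at (195,428), board edge showing around it. The gripper is above the arch (290,215)–(432,298). Descending onto the arch.

{"api": "jog_arm", "payload": {"targets": [{"slide": [0.002, 0, -0.02], "delta_rot": [0, 0, 0], "grip": 0.4}, {"slide": [0, 0, -0.025], "delta_rot": [0, 0, 0], "grip": 0.4}, {"slide": [0, 0, -0.018], "delta_rot": [0, 0, 0], "grip": 0.4}, {"slide": [0, 0, -0.009], "delta_rot": [0, 0, 0], "grip": 0.4}, {"slide": [0, 0, 0], "delta_rot": [0, 0, 0], "grip": 1}, {"slide": [0, 0, 0], "delta_rot": [0, 0, 0], "grip": 1}, {"slide": [0, 0, 0], "delta_rot": [0, 0, 0], "grip": 1}, {"slide": [0, 0, 0], "delta_rot": [0, 0, 0], "grip": 1}], "grip_force": 70}}

```text
clock: 10.63
tcp_pos: [476.4, 27.4, 91.7]
orientation: [[0.132, 0.991, 0.002], [0.991, -0.132, 0.0], [0.001, 0.001, -1.0]]
contact_force: [0.6, 0.3, -1.7]
gripper_width: 0.1
```

```bash
python3 log.py
python3 - <<'E'
from h import *
s=imaging.get_image('scene')
w=lambda u,v,z:ray(s,230+u/3,110+v/3,z)
B=[w(52,500,12),w(272,600,12),w(350,435,12)];C=[w(68,471,50),w(255,550,50),w(322,413,50)]
for P in(B,C):print(np.round(P,0).tolist(),((P[0]+P[2])/2).round(1))
E
```

```text
10.63 [-3.130e+01  2.240e+01  2.810e+01  1.209e+02 -1.620e+01  4.020e+01
 -1.000e-01] [476.4  27.4  91.7] [[0.132, 0.991, 0.002], [0.991, -0.132, 0.0], [0.001, 0.001, -1.0]] [ 0.6  0.3 -1.7] 0.1
[[752.0, -102.0, 12.0], [736.0, 97.0, 12.0], [580.0, 82.0, 12.0]] [665.9 -10.1  12. ]
[[737.0, -90.0, 50.0], [721.0, 74.0, 50.0], [592.0, 61.0, 50.0]] [664.4 -14.4  50. ]
```

{"api": "jog_arm", "payload": {"targets": [{"slide": [0, 0, 0.005], "delta_rot": [0, 0, 0], "grip": 1}, {"slide": [0, 0, 0.01], "delta_rot": [0, 0, 0], "grip": 1}, {"slide": [0, 0, 0.015], "delta_rot": [0, 0, 0], "grip": 1}, {"slide": [0, 0, 0.02], "delta_rot": [0, 0, 0], "grip": 1}, {"slide": [0, 0, 0.025], "delta_rot": [0, 0, 0], "grip": 1}, {"slide": [0, 0, 0.02], "delta_rot": [0, 0, 0], "grip": 1}, {"slide": [0, 0, 0.01], "delta_rot": [0, 0, 0], "grip": 1}, {"slide": [0, 0, 0], "delta_rot": [0, 0, 0], "grip": 1}]}}

```text
clock: 11.35
tcp_pos: [476.9, 27.7, 198.2]
orientation: [[0.131, 0.991, 0.004], [0.991, -0.131, 0.002], [0.002, 0.004, -1.0]]
contact_force: [-0.4, -0.3, -3.8]
gripper_width: 0.099
```

```bash
python3 log.py
cat > kin.py <<'E'
import numpy as np, json, itertools
from scipy.optimize import least_squares
from scipy.spatial.transform import Rotation as Ro
def A(ax,a,t):
    M=np.eye(4);M[:3,:3]=Ro.from_euler(ax,a).as_matrix();M[:3,3]=M[:3,:3]@t;return M
def fk(p,s,q):
    o=p[:7];d1,d2,a3,a4,d4,a6,dt=p[7:14];a=s*np.radians(q)+o
    T=A('z',a[0],[0,0,d1])@A('y',a[1],[0,0,d2])@A('z',a[2],[a3,0,0])@A('y',a[3],[a4,0,d4])@A('z',a[4],[0,0,0])@A('y',a[5],[a6,0,0])@A('z',a[6],[0,0,dt]);return T
lo=np.array([-149.89,-25.12,-72.63,4.76,-75.54,6.69,-157.13]);hi=np.array([149.89,119.58,75.52,147.25,255.54,114.76,157.13])
def ik(p,s,Tt,q0,w=100):
    def f(q):
        T=fk(p,s,q);e=Ro.from_matrix(Tt[:3,:3].T@T[:3,:3]).as_rotvec()
        return np.r_[(T[:3,3]-Tt[:3,3])/10,e*30,(q-q0)*1e-3]
    r=least_squares(f,np.clip(q0,lo+.5,hi-.5),bounds=(lo,hi));return r.x,np.linalg.norm(r.fun[:3])*10,np.degrees(np.linalg.norm(r.fun[3:6])/30)
E
cat > fit.py <<'E'
from kin import *
D=[json.loads(l) for l in open('log.jsonl')];D.append(dict(joint_positions=[-69.821,24.895,1.432,90.138,-.665,64.973,-4.303],tcp_pos=[274.579,561.469,224.723],orientation=[[-.898,.4394,0],[.4394,.898,0],[0,0,-1]]))
Q=[np.array(d['joint_positions']) for d in D];X=[np.array(d['tcp_pos']) for d in D];RR=[np.array(d['orientation']) for d in D]
best=None
for s5,s7,o7 in itertools.product((1,-1),(1,-1),(0,np.pi)):
    s=np.array([-1,1,-1,-1,s5,1,s7]);p0=np.r_[0,0,0,np.pi,0,0,o7,267,293,52.5,-77.5,342.5,-76,230]
    def f(p):
        r=[]
        for q,x,R in zip(Q,X,RR):
            T=fk(p,s,q);r+=list(T[:3,3]-x)+list(100*(T[:3,:3]-R).ravel())
        return np.r_[r,(p[:7]-p0[:7])*20,(p[7:]-p0[7:])*.02]
    r=least_squares(f,p0)
    if best is None or r.cost<best[0]:best=(r.cost,r.x,s)
c,p,s=best;print(c,s,np.degrees(p[:7]).round(2),p[7:].round(1))
print([np.linalg.norm(fk(p,s,q)[:3,3]-x).round(1) for q,x in zip(Q,X)])
np.savez('kin.npz',p=p,s=s)
E
python3 fit.py
```

```text
11.35 [-36.3  13.2  32.4 114.2  -8.7  54.6  -7.1] [476.9  27.7 198.2] [[0.131, 0.991, 0.004], [0.991, -0.131, 0.002], [0.002, 0.004, -1.0]] [-0.4 -0.3 -3.8] 0.099
11256.749181056846 [-1  1 -1 -1 -1  1  1] [  -4.11   32.68  143.74   70.5  -144.85   50.48   86.72] [ 562.8  528.9  457.  -518.1  389.7  -38.5  627.6]
[np.float64(28.3), np.float64(3.2), np.float64(3.3), np.float64(3.0), np.float64(4.1), np.float64(2.1), np.float64(2.5), np.float64(13.9), np.float64(20.9), np.float64(5.4), np.float64(7.9), np.float64(9.2), np.float64(34.6)]
```

```bash
python3 - <<'E'
t=open('fit.py').read()
t=t.replace("for s5,s7,o7 in itertools.product((1,-1),(1,-1),(0,np.pi))","for s1,s5,s7,o7 in itertools.product((1,-1),(1,-1),(1,-1),(0,np.pi,np.pi/2,-np.pi/2))").replace("[-1,1,-1,-1,s5,1,s7]","[s1,1,s1,1,s5,1,s7]").replace("np.r_[0,0,0,np.pi,0,0,o7,267,293,52.5,-77.5,342.5,-76,230]","np.r_[0,0,0,0,0,0,o7,340,400,0,0,400,80,300]").replace("least_squares(f,p0)","least_squares(f,p0,max_nfev=25)")
open('fit.py','w').write(t)
E
time python3 fit.py
```

```text
180.82068777795973 [-1  1 -1  1 -1  1 -1] [-6.38  5.08 -0.   -9.23  1.33  4.7  84.24] [504.1 536.6 -57.7  21.8 422.6 -29.1 599.8]
[np.float64(9.1), np.float64(2.5), np.float64(1.0), np.float64(0.9), np.float64(3.1), np.float64(1.7), np.float64(1.5), np.float64(5.8), np.float64(4.2), np.float64(0.8), np.float64(2.2), np.float64(1.1), np.float64(5.6)]
real	0m39.841s
user	0m39.679s
sys	0m0.140s
```

```bash
python3 - <<'E'
t=open('kin.py').read()
i=t.index('    o=p[:7]');j=t.index('lo=np')
t=t[:i]+"""    a=s*np.radians(q)+p[:7];t=p[7:28].reshape(7,3);T=np.eye(4)
    for k in range(7):T=T@A('zyzyzyz'[k],a[k],t[k])
    return T
"""+t[j:]
open('kin.py','w').write(t)
t=open('fit.py').read()
i=t.index('best=None')
t=t[:i]+"""s=np.array([-1,1,-1,1,-1,1,-1]);best=None
for o1 in(0,):
    p0=np.zeros(28);p0[6]=np.pi/2;p0[7:]=np.array([[0,0,340],[0,0,400],[0,0,0],[0,0,400],[0,0,0],[0,0,0],[0,0,300]]).ravel()
    w=np.full(28,.03);w[:7]=100
    w[[9,12,18,27]]=.003
    def f(p):
        r=[]
        for q,x,R in zip(Q,X,RR):
            T=fk(p,s,q);r+=list((T[:3,3]-x)/2)+list(100*(T[:3,:3]-R).ravel())
        return np.r_[r,(p-p0)*w]
    r=least_squares(f,p0);p=r.x
print(r.cost,np.degrees(p[:7]).round(2),p[7:].reshape(7,3).round(1).tolist())
print([(np.linalg.norm(fk(p,s,q)[:3,3]-x).round(1),np.abs(fk(p,s,q)[:3,:3]-R).max().round(3)) for q,x,R in zip(Q,X,RR)])
np.savez('kin.npz',p=p,s=s)
"""
open('fit.py','w').write(t)
E
time python3 fit.py
```

```text
0.5008846174324334 [-1.000e-02  0.000e+00 -1.000e-02 -1.000e-02  0.000e+00  1.000e-02
  8.999e+01] [[1.1, -17.6, 274.6], [-0.5, -17.6, 552.9], [1.4, -7.6, 1.5], [-1.3, -7.6, 426.4], [0.5, 0.1, 0.3], [0.6, 0.1, 0.7], [-2.9, 0.8, 372.1]]
[(np.float64(0.2), np.float64(0.0)), (np.float64(0.1), np.float64(0.0)), (np.float64(0.0), np.float64(0.0)), (np.float64(0.0), np.float64(0.0)), (np.float64(0.1), np.float64(0.0)), (np.float64(0.0), np.float64(0.0)), (np.float64(0.0), np.float64(0.0)), (np.float64(0.1), np.float64(0.0)), (np.float64(0.1), np.float64(0.0)), (np.float64(0.0), np.float64(0.0)), (np.float64(0.0), np.float64(0.0)), (np.float64(0.1), np.float64(0.0)), (np.float64(0.1), np.float64(0.0))]
real	0m1.354s
user	0m1.787s
sys	0m0.110s
```

```bash
cat > plan.py <<'E'
from kin import *
k=np.load('kin.npz');p,s=k['p'],k['s']
def tool(psi,th,flip):
    # basket yaw psi, tip th -> tool rotation
    B=Ro.from_euler('z',psi,degrees=True)*Ro.from_euler('y',th,degrees=True);h=np.sqrt(.5)
    z=np.array([h,0,-h]);y=np.array([h,0,h])*flip;x=np.cross(y,z);return B,B.as_matrix()@np.stack([x,y,z],1)
def pose(psi,th,flip,lip=None,pad=None,off=25.):
    B,R=tool(psi,th,flip)
    P=np.array(pad) if pad is not None else np.array(lip)+B.apply([-164,0,16])
    T=np.eye(4);T[:3,:3]=R;T[:3,3]=P+off*R[:,2];return T
def margin(q):return np.minimum(q-lo,hi-q).min()
if __name__=='__main__':
    rng=np.random.default_rng(0);bc=np.array([473,-378]);mc=np.array([512,346]);q0=np.array([-36,13,32,114,-9,55,-7.])
    seeds=[q0]+[rng.uniform(lo,hi) for _ in range(7)]
    for flip in(1,-1):
        for psi in range(-180,180,20):
            u=np.array([np.cos(np.radians(psi)),np.sin(np.radians(psi))])
            best=None
            for q in seeds:
                T=pose(psi,112,flip,lip=np.r_[bc-45*u,150]);q1,e,a=ik(p,s,T,q)
                if e<3 and a<2:
                    # track back to th=0
                    ok=True;ms=[margin(q1)];qq=q1;st=0
                    for th in range(100,-1,-16):
                        f=(th/112);T=pose(psi,th,flip,lip=np.r_[bc-45*u,150+60*(1-f)]);qn,e,a=ik(p,s,T,qq);st=max(st,abs(qn-qq).max())
                        if e>3 or a>2:ok=False;break
                        qq=qn;ms.append(margin(qq))
                    if ok and (best is None or min(ms)>best[0]):best=(min(ms),st,q1,qq)
            if best:print('bin',flip,psi,'m%.0f st%.0f'%best[:2],best[2].round(),best[3].round())
            u2=u;P=np.r_[mc-90*u,6+31+47]
            r=[ik(p,s,pose(psi,0,flip,pad=P),q) for q in seeds[:5]];r=[(margin(q),q) for q,e,a in r if e<3 and a<2]
            if r:
                m,q=max(r,key=lambda t:t[0]);print('   mat',flip,psi,'m%.0f'%m,q.round())
E
time python3 plan.py
```

```text
mat 1 -180 m1 [-26.  68.   2.  43. -20. 110. 156.]
bin 1 -160 m0 st27 [ 76.  28. -10. 114. -74.  67. -42.] [   1.   64.   42.   37.   -7.  115. -129.]
bin 1 -140 m17 st20 [ 76.  37. -14.  96. -57.  80. -49.] [  -1.   48.   10.   63.   22.   98. -135.]
bin 1 -120 m20 st17 [ 74.  46. -22.  78. -42.  94. -54.] [  -1.   36.   -5.   85.   35.   87. -137.]
   mat 1 -120 m0 [ -52.   72.   21.   38.   -5.  115. -157.]
bin 1 -100 m7 st20 [ 73.  58. -40.  59. -23. 108. -62.] [  12.   28.  -30.  105.   50.   81. -141.]
   mat 1 -100 m12 [ -71.   73.   55.   54.  -20.  103. -129.]
   mat 1 -80 m17 [ -84.   69.   58.   71.  -15.   85. -115.]
   mat 1 -60 m13 [ -97.   67.   63.   89.  -14.   66. -101.]
   mat 1 -40 m7 [-109.   66.   68.  106.  -19.   45.  -83.]
   mat 1 -20 m6 [-115.   62.   69.  123.  -30.   22.  -58.]
   mat 1 0 m0 [ -21.   57.  -73.  132.   99.   95. -149.]
bin 1 20 m7 st21 [-10.  67.  66.  63.   3. 108.  71.] [ 43.  29.  49. 113. -60.  80. 141.]
   mat 1 20 m3 [ -21.   39.  -50.  144.  120.   63. -150.]
bin 1 40 m20 st18 [-12.  50.  37.  80.  29.  94.  56.] [ 62.  35.  19.  91
[... 1488 characters left out ...]
[  -5.   47.   24.   78.   35.   99. -130.] [ 69.  35.   8.  89. -41.  81. -48.]
   mat -1 40 m0 [ 15.  52. -73. 146. 135.  57.  64.]
bin -1 60 m20 st18 [ -10.   38.   19.   96.   48.   85. -133.] [ 68.  46.  -0.  66. -31.  95. -48.]
   mat -1 60 m0 [ 34.  55. -73. 137. 135.  26.  98.]
bin -1 80 m3 st22 [   5.   29.   -9.  112.   68.   84. -142.] [ 67.  61. -25.  38. -10. 112. -52.]
   mat -1 80 m0 [ 17.  38. -33. 125. -76.  23. -36.]
   mat -1 100 m6 [-19.  41.  18. 111. -69.  63. -32.]
   mat -1 120 m21 [-19.  48.  16.  94. -55.  75. -33.]
   mat -1 140 m27 [-21.  55.  15.  76. -44.  88. -32.]
   mat -1 160 m14 [-25.  62.  15.  59. -37. 101. -27.]
real	2m25.152s
user	2m24.729s
sys	0m0.136s
```

The kinematic model fits to 0.2 mm. Planned: set the basket on the mat at yaw ≈ -45° (paddle grip with wide joint margins), then pour at yaw ≈ -120° over the bin.

{"api": "jog_arm", "payload": {"targets": [{"slide": [0.001, 0.008, 0], "delta_rot": [0, 0, -0.02], "grip": 1}, {"slide": [0.002, 0.016, 0], "delta_rot": [0, 0, -0.04], "grip": 1}, {"slide": [0.003, 0.024, 0], "delta_rot": [0, 0, -0.045], "grip": 1}, {"slide": [0.003, 0.026, 0], "delta_rot": [0, 0, -0.05], "grip": 1}, {"slide": [0.003, 0.026, 0], "delta_rot": [0, 0, -0.05], "grip": 1}, {"slide": [0.003, 0.026, 0], "delta_rot": [0, 0, -0.05], "grip": 1}, {"slide": [0.003, 0.026, 0], "delta_rot": [0, 0, -0.05], "grip": 1}, {"slide": [0.003, 0.026, 0], "delta_rot": [0, 0, -0.05], "grip": 1}]}}

```text
clock: 12.02
tcp_pos: [495.7, 206.6, 194.5]
orientation: [[0.47, 0.883, -0.002], [0.883, -0.47, -0.001], [-0.002, -0.001, -1.0]]
contact_force: [1.8, -0.4, -4.3]
gripper_width: 0.103
```

{"api": "jog_arm", "payload": {"targets": [{"slide": [0.003, 0.026, 0], "delta_rot": [0, 0, -0.05], "grip": 1}, {"slide": [0.003, 0.026, 0], "delta_rot": [0, 0, -0.05], "grip": 1}, {"slide": [0.003, 0.026, 0], "delta_rot": [0, 0, -0.05], "grip": 1}, {"slide": [0.003, 0.024, 0], "delta_rot": [0, 0, -0.05], "grip": 1}, {"slide": [0.002, 0.018, 0], "delta_rot": [0, 0, -0.04], "grip": 1}, {"slide": [0.001, 0.012, 0], "delta_rot": [0, 0, -0.02], "grip": 1}, {"slide": [0.001, 0.006, 0], "delta_rot": [0, 0, 0], "grip": 1}, {"slide": [0, 0.002, 0], "delta_rot": [0, 0, 0], "grip": 1}]}}

```text
clock: 12.68
tcp_pos: [511.9, 346.3, 194.3]
orientation: [[0.678, 0.735, -0.001], [0.735, -0.678, -0.001], [-0.002, -0.0, -1.0]]
contact_force: [-0.4, -0.4, -4.2]
gripper_width: 0.097
```

```bash
python3 log.py
```

```text
12.68 [-61.8  28.1  33.9  95.3 -17.3  62.  -65.5] [511.9 346.3 194.3] [[0.678, 0.735, -0.001], [0.735, -0.678, -0.001], [-0.002, -0.0, -1.0]] [-0.4 -0.4 -4.2] 0.097
```

{"api": "jog_arm", "payload": {"targets": [{"slide": [0, 0, -0.02], "delta_rot": [0, 0, 0], "grip": 1}, {"slide": [0, 0, -0.03], "delta_rot": [0, 0, 0], "grip": 1}, {"slide": [0, 0, -0.03], "delta_rot": [0, 0, 0], "grip": 1}, {"slide": [0, 0, -0.02], "delta_rot": [0, 0, 0], "grip": 1}, {"slide": [0, 0, -0.012], "delta_rot": [0, 0, 0], "grip": 1}, {"slide": [0, 0, -0.008], "delta_rot": [0, 0, 0], "grip": 1}, {"slide": [0, 0, -0.004], "delta_rot": [0, 0, 0], "grip": 1}, {"slide": [0, 0, -0.001], "delta_rot": [0, 0, 0], "grip": 1}]}}

```text
clock: 13.35
tcp_pos: [513.0, 345.2, 70.8]
orientation: [[0.68, 0.733, 0.0], [0.733, -0.68, -0.0], [0.0, 0.0, -1.0]]
contact_force: [-1.1, 0.1, -4.0]
gripper_width: 0.1
```

{"api": "jog_arm", "payload": {"targets": [{"slide": [0, 0, -0.001], "delta_rot": [0, 0, 0], "grip": 1}, {"slide": [0, 0, -0.001], "delta_rot": [0, 0, 0], "grip": 1}]}}

```text
clock: 13.52
tcp_pos: [513.3, 345.9, 69.8]
orientation: [[0.679, 0.734, 0.002], [0.734, -0.679, 0.001], [0.002, 0.0, -1.0]]
contact_force: [0.2, 0.5, -3.6]
gripper_width: 0.103
```

{"api": "jog_arm", "payload": {"targets": [{"slide": [0, 0, -0.001], "delta_rot": [0, 0, 0], "grip": 1}, {"slide": [0, 0, -0.001], "delta_rot": [0, 0, 0], "grip": 1}, {"slide": [0, 0, 0], "delta_rot": [0, 0, 0], "grip": 1}]}}

```text
clock: 13.77
tcp_pos: [512.8, 345.7, 67.0]
orientation: [[0.679, 0.734, 0.001], [0.734, -0.679, 0.0], [0.001, 0.0, -1.0]]
contact_force: [0.2, 0.9, -4.1]
gripper_width: 0.099
```

{"api": "jog_arm", "payload": {"targets": [{"slide": [0, 0, -0.001], "delta_rot": [0, 0, 0], "grip": 1}, {"slide": [0, 0, -0.001], "delta_rot": [0, 0, 0], "grip": 1}]}}

```text
clock: 13.93
tcp_pos: [513.0, 345.5, 66.7]
orientation: [[0.68, 0.733, 0.001], [0.733, -0.68, 0.001], [0.001, -0.001, -1.0]]
contact_force: [-9.8, -5.6, 29.0]
gripper_width: 0.107
```

{"api": "jog_arm", "payload": {"targets": [{"slide": [0, 0, 0.002], "delta_rot": [0, 0, 0], "grip": 0.35}, {"slide": [0, 0, 0], "delta_rot": [0, 0, 0], "grip": 0.35}, {"slide": [0, 0, 0], "delta_rot": [0, 0, 0], "grip": 0.35}, {"slide": [0, 0, 0], "delta_rot": [0, 0, 0], "grip": 0.35}, {"slide": [0, 0, 0.02], "delta_rot": [0, 0, 0], "grip": 0.35}, {"slide": [0, 0, 0.04], "delta_rot": [0, 0, 0], "grip": 0.35}, {"slide": [0, 0, 0.04], "delta_rot": [0, 0, 0], "grip": 0.35}, {"slide": [0, 0, 0.04], "delta_rot": [0, 0, 0], "grip": 0.35}]}}

```text
clock: 14.6
tcp_pos: [512.2, 345.0, 207.9]
orientation: [[0.68, 0.733, -0.001], [0.733, -0.68, -0.001], [-0.001, 0.0, -1.0]]
contact_force: [1.0, 0.3, -0.7]
gripper_width: 0.647
```

{"api": "jog_arm", "payload": {"targets": [{"slide": [-0.02, 0.02, 0.03], "delta_rot": [0, 0, 0], "grip": 0.35}, {"slide": [-0.028, 0.028, 0.02], "delta_rot": [0, 0, 0], "grip": 0.35}, {"slide": [-0.028, 0.028, 0.02], "delta_rot": [0, 0, 0], "grip": 0.35}, {"slide": [-0.028, 0.028, 0], "delta_rot": [0, 0, 0], "grip": 0.35}, {"slide": [-0.028, 0.028, 0], "delta_rot": [0, 0, 0], "grip": 0.35}, {"slide": [-0.015, 0.015, 0], "delta_rot": [0, 0, 0], "grip": 0.35}, {"slide": [0, 0, 0], "delta_rot": [0, 0, 0], "grip": 0.35}]}}

```text
clock: 15.18
tcp_pos: [363.1, 494.3, 273.5]
orientation: [[0.673, 0.74, -0.003], [0.74, -0.673, 0.001], [-0.001, -0.003, -1.0]]
contact_force: [-1.0, 1.1, 0.3]
gripper_width: 0.649
```

```bash
python3 log.py
python3 - <<'E'
from h import *
b=shot('scene','s7.png');a=shot('top','t7.png')
x=cv2.imread('pics/t7.png')[150:270,140:270];y=cv2.imread('pics/s7.png')[180:345,385:520]
x=cv2.resize(x,None,fx=3.2,fy=3.2,interpolation=cv2.INTER_CUBIC);y=cv2.resize(y,(int(135*384/165),384),interpolation=cv2.INTER_CUBIC)
print(x.shape,y.shape);cv2.imwrite('pics/c8.png',cv2.convertScaleAbs(np.hstack([x,y]),alpha=1.5))
E
```

```text
15.18 [-81.6  23.7  33.8  89.7 -13.8  70.9 -87.8] [363.1 494.3 273.5] [[0.673, 0.74, -0.003], [0.74, -0.673, 0.001], [-0.001, -0.003, -1.0]] [-1.   1.1  0.3] 0.649
(384, 416, 3) (384, 314, 3)
```

View pics/c8.png

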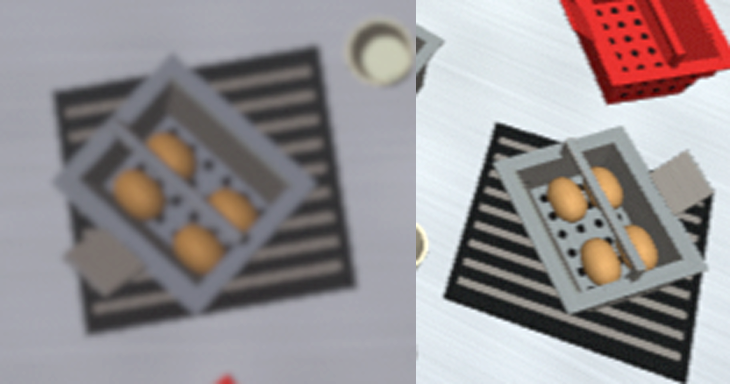

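Basket stands free on the mat with all four potatoes; rim corners in the top crop are (172,53), (318,183), (198,313), (57,183), paddle at (105,262).

Run:
```python
from plan import *
from h import *
a=imaging.get_image('top');b=imaging.get_image('scene')
P=np.array([ray(a,140+u/3.2,150+v/3.2,68) for u,v in[(172,53),(318,183),(198,313),(57,183)]])
c=P.mean(0);print('center',c.round(1),'sides',[np.linalg.norm(P[i]-P[i-1]).round(0) for i in range(4)])
# basket +y direction: paddle side is edge P3-P2 (left-lower); x dir from P3P2 mid to P0P1 mid
x=(P[0]+P[1]-P[2]-P[3]);y=P[3]+P[0]-P[2]-P[1];print('yaw from x',np.degrees(np.arctan2(x[1],x[0])),'from y',np.degrees(np.arctan2(-y[0],y[1])))
Q=np.array([ray(a,140+u/3.2,150+v/3.2,98) for u,v in[(65,257),(105,295)]]);print('paddle tip mid',Q.mean(0),np.linalg.norm(Q[0]-Q[1]),(c-Q.mean(0))[:2],np.linalg.norm((c-Q.mean(0))[:2]))
S=np.array([ray(b,385+(u-416)*135/314,180+v*165/384,68) for u,v in[(496,163),(618,128),(706,268),(575,312)]]);print('scene center',S.mean(0).round(1))
yaw=np.degrees(np.arctan2(x[1],x[0]))
phi=-43.
u=np.array([np.cos(np.radians(phi)),np.sin(np.radians(phi)),0])
pad=np.r_[(c-90*u)[:2],84];print('pad',pad)
q=bot.observe()['joint_positions']
for name,T in(('pre',pose(phi,0,-1,pad=pad-80*(u-[0,0,1])/2**.5)),('grasp',pose(phi,0,-1,pad=pad))):
    q1,e,an=ik(p,s,T,np.array([-73,47,13,95,35,65,42.]));print(name,T[:3,3].round(1),q1.round(),e,an)
```

```text
center [511.1 341.4  68. ] sides [np.float64(144.0), np.float64(167.0), np.float64(146.0), np.float64(163.0)]
yaw from x -42.37266172087503 from y -42.893131563541296
paddle tip mid [434.11754341 413.71556267  98.        ] 45.41368525718301 [ 76.95901868 -72.34749536] 105.62599414978276
scene center [513.6 347.9  68. ]
pad [445.25472894 402.74791972  84.        ]
pre [416.8 429.3 122.9] [-81.  40.  10.  98.  36.  69.  43.] 0.000142231333304678 2.0866998994109685e-05
grasp [458.2 390.7  66.3] [-77.  43.  11. 103.  40.  60.  41.] 0.0002150270218876193 7.757497875208207e-05
```

{"api": "jog_arm", "payload": {"targets": [{"slide": [0, 0, 0], "delta_rot": [0, 0, 0.1206], "grip": 0.1}, {"slide": [0, 0, 0], "delta_rot": [0, 0, 0.1206], "grip": 0.1}, {"slide": [0, 0, 0], "delta_rot": [0, 0, 0.1206], "grip": 0.1}, {"slide": [0, 0, 0], "delta_rot": [0, 0, 0.1206], "grip": 0.1}, {"slide": [0, 0, 0], "delta_rot": [0, 0, 0.1206], "grip": 0.1}, {"slide": [0, 0, 0], "delta_rot": [0, 0, 0.1206], "grip": 0.1}, {"slide": [0, 0, 0], "delta_rot": [0, 0, 0.1206], "grip": 0.1}, {"slide": [0, 0, 0], "delta_rot": [0, 0, 0.1206], "grip": 0.1}]}}

```text
clock: 16.05
tcp_pos: [370.8, 487.5, 274.4]
orientation: [[-0.219, 0.976, 0.001], [0.976, 0.219, -0.0], [-0.0, 0.001, -1.0]]
contact_force: [0.0, -0.1, 0.3]
gripper_width: 0.901
```

{"api": "jog_arm", "payload": {"targets": [{"slide": [0, 0, 0], "delta_rot": [0, 0, 0.1206], "grip": 0.1}, {"slide": [0, 0, 0], "delta_rot": [0, 0, 0.1206], "grip": 0.1}, {"slide": [0, 0, 0], "delta_rot": [0, 0, 0.1206], "grip": 0.1}, {"slide": [0, 0, 0], "delta_rot": [0, 0, 0.1206], "grip": 0.1}, {"slide": [0, 0, 0], "delta_rot": [0, 0, 0.1206], "grip": 0.1}, {"slide": [0, 0, 0], "delta_rot": [0, 0, 0.1206], "grip": 0.1}, {"slide": [0, 0, 0], "delta_rot": [0, 0, 0.1206], "grip": 0.1}, {"slide": [0, 0, 0], "delta_rot": [0, 0, 0.1206], "grip": 0.1}]}}

```text
clock: 16.72
tcp_pos: [370.8, 487.5, 274.3]
orientation: [[-0.927, 0.376, 0.001], [0.376, 0.927, -0.0], [-0.001, -0.0, -1.0]]
contact_force: [-0.7, 0.3, 0.3]
gripper_width: 0.899
```

{"api": "jog_arm", "payload": {"targets": [{"slide": [0, 0, 0], "delta_rot": [0, 0, 0.1206], "grip": 0.1}, {"slide": [0, 0, 0], "delta_rot": [0, 0, 0.1206], "grip": 0.1}, {"slide": [0, 0, 0], "delta_rot": [0, 0, 0.1206], "grip": 0.1}, {"slide": [0, 0, 0], "delta_rot": [0, 0, 0.1206], "grip": 0.1}, {"slide": [0, 0, 0], "delta_rot": [0, 0, 0.1206], "grip": 0.1}, {"slide": [0, 0, 0], "delta_rot": [0, 0, 0.1206], "grip": 0.1}, {"slide": [0, 0, 0], "delta_rot": [0, 0, 0.1206], "grip": 0.1}, {"slide": [0, 0, 0], "delta_rot": [0, 0, 0.1206], "grip": 0.1}]}}

```text
clock: 17.38
tcp_pos: [370.9, 487.4, 274.3]
orientation: [[-0.837, -0.547, 0.001], [-0.547, 0.837, -0.0], [-0.0, -0.001, -1.0]]
contact_force: [0.6, -0.3, -0.9]
gripper_width: 0.899
```

{"api": "jog_arm", "payload": {"targets": [{"slide": [0, 0, 0], "delta_rot": [0, 0, 0.1206], "grip": 0.1}, {"slide": [0, 0, 0], "delta_rot": [0, 0, 0.1206], "grip": 0.1}, {"slide": [0, 0, 0], "delta_rot": [0, 0, 0], "grip": 0.1}]}}

```text
clock: 17.63
tcp_pos: [370.8, 487.5, 274.3]
orientation: [[-0.682, -0.731, 0.0], [-0.731, 0.682, -0.0], [0.0, -0.001, -1.0]]
contact_force: [0.4, -0.0, 0.2]
gripper_width: 0.897
```

```bash
python3 log.py
```

```text
17.63 [-54.7  22.   -4.3  87.5   1.8  70.6  77.7] [370.8 487.5 274.3] [[-0.682, -0.731, 0.0], [-0.731, 0.682, -0.0], [0.0, -0.001, -1.0]] [ 0.4 -0.   0.2] 0.897
```

{"api": "jog_arm", "payload": {"targets": [{"slide": [0.007, -0.008, -0.01], "delta_rot": [-0.0765, -0.082, 0], "grip": 0.1}, {"slide": [0.007, -0.008, -0.02], "delta_rot": [-0.0765, -0.082, 0], "grip": 0.1}, {"slide": [0.007, -0.008, -0.025], "delta_rot": [-0.0765, -0.082, 0], "grip": 0.1}, {"slide": [0.007, -0.008, -0.025], "delta_rot": [-0.0765, -0.082, 0], "grip": 0.1}, {"slide": [0.007, -0.008, -0.025], "delta_rot": [-0.0765, -0.082, 0], "grip": 0.1}, {"slide": [0.007, -0.008, -0.025], "delta_rot": [-0.0765, -0.082, 0], "grip": 0.1}, {"slide": [0.006, -0.0065, -0.021], "delta_rot": [-0.0765, -0.082, 0], "grip": 0.1}, {"slide": [0, 0, 0], "delta_rot": [0, 0, 0], "grip": 0.1}]}}

```text
clock: 18.3
tcp_pos: [413.3, 432.3, 114.8]
orientation: [[-0.682, -0.517, 0.517], [-0.731, 0.473, -0.492], [0.01, -0.713, -0.701]]
contact_force: [-2.3, -0.6, -2.0]
gripper_width: 0.904
```

```bash
python3 log.py
python3 - <<'E'
from h import *
s=shot('scene','s8.png');a=shot('top','t8.png');o=bot.observe();R=o['orientation'];T=o['tcp_pos']
out=[]
for f,d,r0,c0,h,w in(('s8.png',s,170,420,130,130),('t8.png',a,160,110,130,130)):
    k=3
    x=cv2.resize(cv2.convertScaleAbs(cv2.imread('pics/'+f)[r0:r0+h,c0:c0+w],alpha=1.7,beta=15),None,fx=k,fy=k,interpolation=cv2.INTER_CUBIC)
    q=lambda P:tuple(int(v) for v in ((proj(d,P)-[c0,r0])*k))
    # finger tips (open ~0.9: pads ~11 back), tool hypothesis red, world hypothesis blue
    for kk in(-1,1):
        t=T+(19-11)*R[:,2]+38*kk*R[:,1]
        cv2.drawMarker(x,q(t-25.5*R[:,2]),(0,0,255),0,9);cv2.drawMarker(x,q(t+[0,0,25.5]),(255,0,0),1,9);cv2.drawMarker(x,q(t),(0,200,0),2,9)
    out.append(x)
cv2.imwrite('pics/c9.png',np.hstack(out))
E
```

```text
18.3 [-79.7  41.    7.3  97.5  37.4  70.1  41.8] [413.3 432.3 114.8] [[-0.682, -0.517, 0.517], [-0.731, 0.473, -0.492], [0.01, -0.713, -0.701]] [-2.3 -0.6 -2. ] 0.904
```

View pics/c9.png

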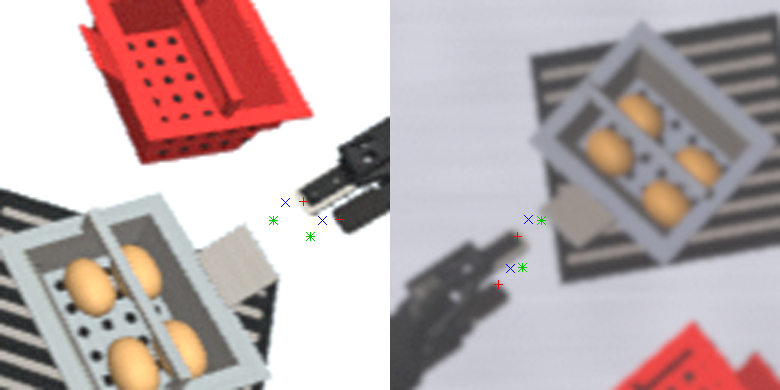

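Red markers (offset taken along the tool axis) sit exactly on the fingertips in both views, at (303,201)/(340,219) scene and (517,236)/(498,284) top. So the tool is effectively 25 mm shorter along its own axis, and the fingers straddle the paddle's plane.

{"api": "jog_arm", "payload": {"targets": [{"slide": [0, 0, 0], "delta_rot": [0, 0, 0], "grip": 0.1}, {"slide": [0, 0, 0], "delta_rot": [0, 0, 0], "grip": 0.1}]}}

```text
clock: 18.57
tcp_pos: [419.0, 434.8, 126.7]
orientation: [[-0.686, -0.513, 0.516], [-0.727, 0.492, -0.479], [-0.008, -0.704, -0.71]]
contact_force: [-0.2, -0.3, -0.0]
gripper_width: 0.902
```

{"api": "jog_arm", "payload": {"targets": [{"slide": [0.005, -0.005, -0.0075], "delta_rot": [0, 0, 0], "grip": 0.4}, {"slide": [0.005, -0.005, -0.0075], "delta_rot": [0, 0, 0], "grip": 0.4}, {"slide": [0.005, -0.005, -0.0075], "delta_rot": [0, 0, 0], "grip": 0.4}, {"slide": [0.005, -0.005, -0.0075], "delta_rot": [0, 0, 0], "grip": 0.4}, {"slide": [0.005, -0.005, -0.0075], "delta_rot": [0, 0, 0], "grip": 0.4}, {"slide": [0.005, -0.005, -0.0075], "delta_rot": [0, 0, 0], "grip": 0.4}, {"slide": [0.005, -0.005, -0.0075], "delta_rot": [0, 0, 0], "grip": 0.4}, {"slide": [0.005, -0.005, -0.0065], "delta_rot": [0, 0, 0], "grip": 0.4}], "grip_force": 100}}

```text
clock: 19.23
tcp_pos: [457.4, 393.8, 63.2]
orientation: [[-0.683, -0.516, 0.517], [-0.73, 0.484, -0.483], [-0.001, -0.707, -0.707]]
contact_force: [0.9, 0.1, 0.7]
gripper_width: 0.602
```

{"api": "jog_arm", "payload": {"targets": [{"slide": [0, 0, 0], "delta_rot": [0, 0, 0], "grip": 0.4}, {"slide": [0, 0, 0], "delta_rot": [0, 0, 0], "grip": 0.4}]}}

```text
clock: 19.4
tcp_pos: [457.2, 393.9, 63.9]
orientation: [[-0.684, -0.515, 0.516], [-0.73, 0.484, -0.483], [-0.001, -0.707, -0.707]]
contact_force: [-0.9, 0.1, 0.5]
gripper_width: 0.598
```

```bash
python3 log.py
```

```text
19.4 [-75.9  43.7   8.8 102.   40.9  61.3  39.5] [457.2 393.9  63.9] [[-0.684, -0.515, 0.516], [-0.73, 0.484, -0.483], [-0.001, -0.707, -0.707]] [-0.9  0.1  0.5] 0.598
```

{"api": "jog_arm", "payload": {"targets": [{"slide": [0.0015, -0.001, 0.002], "delta_rot": [0, 0, 0], "grip": 0.6}, {"slide": [0, 0, 0], "delta_rot": [0, 0, 0], "grip": 0.8}, {"slide": [0, 0, 0], "delta_rot": [0, 0, 0], "grip": 0.9}, {"slide": [0, 0, 0], "delta_rot": [0, 0, 0], "grip": 1}, {"slide": [0, 0, 0], "delta_rot": [0, 0, 0], "grip": 1}, {"slide": [0, 0, 0], "delta_rot": [0, 0, 0], "grip": 1}, {"slide": [0, 0, 0], "delta_rot": [0, 0, 0], "grip": 1}]}}

```text
clock: 19.98
tcp_pos: [458.6, 393.9, 66.9]
orientation: [[-0.683, -0.515, 0.518], [-0.73, 0.484, -0.482], [-0.002, -0.707, -0.707]]
contact_force: [-1.1, 1.1, 5.7]
gripper_width: 0.056
```

```bash
python3 log.py
```

```text
19.98 [-75.8  43.4   8.8 102.   41.   61.4  39.7] [458.6 393.9  66.9] [[-0.683, -0.515, 0.518], [-0.73, 0.484, -0.482], [-0.002, -0.707, -0.707]] [-1.1  1.1  5.7] 0.056
```

Paddle gripped (opening 0.056 ≈ 5 mm). Lift clear of the mat and plan the carry.

{"api": "jog_arm", "payload": {"targets": [{"slide": [0, 0, 0.006], "delta_rot": [0, 0, 0], "grip": 1}, {"slide": [0, 0, 0.012], "delta_rot": [0, 0, 0], "grip": 1}, {"slide": [0, 0, 0.02], "delta_rot": [0, 0, 0], "grip": 1}, {"slide": [0, 0, 0.026], "delta_rot": [0, 0, 0], "grip": 1}, {"slide": [0, 0, 0.026], "delta_rot": [0, 0, 0], "grip": 1}, {"slide": [0, 0, 0.024], "delta_rot": [0, 0, 0], "grip": 1}, {"slide": [0, 0, 0.016], "delta_rot": [0, 0, 0], "grip": 1}, {"slide": [0, 0, 0.005], "delta_rot": [0, 0, 0], "grip": 1}]}}

```text
clock: 20.65
tcp_pos: [458.9, 394.3, 204.2]
orientation: [[-0.684, -0.514, 0.518], [-0.73, 0.487, -0.48], [-0.005, -0.706, -0.709]]
contact_force: [1.0, 0.6, -3.5]
gripper_width: 0.056
```

{"api": "jog_arm", "payload": {"targets": [{"slide": [0, 0, 0], "delta_rot": [0, 0, 0], "grip": 1}, {"slide": [0, 0, 0], "delta_rot": [0, 0, 0], "grip": 1}]}}

```text
clock: 20.82
tcp_pos: [458.0, 393.4, 200.4]
orientation: [[-0.683, -0.516, 0.516], [-0.73, 0.484, -0.482], [-0.001, -0.706, -0.708]]
contact_force: [-0.4, -0.4, -5.0]
gripper_width: 0.059
```

```bash
python3 log.py
cat > carry.py <<'E'
from plan import *
from h import *
o=bot.observe();q=o['joint_positions'];T=np.eye(4);T[:3,:3]=o['orientation'];T[:3,3]=o['tcp_pos']
a=imaging.get_image('top')['pixels'].astype(int);m=((a[...,0]>100)&(a[...,0]-a[...,2]>50)&(a[...,1]-a[...,2]>15)&(a[...,0]-a[...,1]>25)).astype(np.uint8)
n,l,st,c=cv2.connectedComponentsWithStats(m);print('orange',[(st[i,4],c[i].round()) for i in range(1,n) if st[i,4]>15])
bc=np.array([473,-379]);psi0=-43.;psi=-120.;N=28
u=np.array([np.cos(np.radians(psi)),np.sin(np.radians(psi))])
B,R=tool(psi,0,-1);pad=np.r_[bc-45*u-164*u,0];tgt=(pad+25.5*R[:,2])[:2]
print('target xy',tgt,'delta',tgt-T[:2,3])
d=(tgt-T[:2,3])/N;dr=np.radians(psi-psi0)/N;print('per row',d,dr)
mm=0;ml=[]
for i in range(N):
    T[:2,3]+=d;T[:3,:3]=Ro.from_rotvec([0,0,dr]).as_matrix()@T[:3,:3]
    qn,e,an=ik(p,s,T,q);mm=max(mm,np.abs(qn-q).max());ml.append(margin(qn));q=qn
    if i%9==0 or i==N-1:print(i,q.round(),round(e,1),round(an,1),'m',round(margin(q)))
print('maxstep',mm,'minmargin',min(ml))
# tip
z0=T[2,3]-25.5*R[2,2]+16-32 ;lipz=T[2,3]-25.5*R[2,2]-16
print('lipz',lipz);prev=T.copy();M=28;st=112/M;ms=[]
for i in range(1,M+1):
    th=st*i;lz=lipz+(140-lipz)*min(1,th/70)
    Tn=pose(psi,th,-1,lip=np.r_[bc-45*u,lz],off=25.5);qn,e,an=ik(p,s,Tn,q);ms.append(np.abs(qn-q).max());q=qn
    print(i,(Tn[:3,3]-prev[:3,3]).round(1).tolist(),'m%d e%.1f'%(margin(q),e),end=';  ' if i%4 else '\n');prev=Tn
print(q.round(),'maxstep',max(ms))
ax=Ro.from_euler('z',psi,degrees=True).apply([0,1,0])*np.radians(st);print('rot per row',ax.round(4))
E
python3 carry.py
```

```text
20.82 [-75.8  33.    8.8  97.9  38.6  72.7  49.4] [458.  393.4 200.4] [[-0.683, -0.516, 0.516], [-0.73, 0.484, -0.482], [-0.001, -0.706, -0.708]] [-0.4 -0.4 -5. ] 0.059
orange [(np.int32(76), array([175., 192.])), (np.int32(107), array([163., 205.])), (np.int32(78), array([197., 211.])), (np.int32(111), array([184., 225.]))]
target xy [ 568.48438854 -213.61618772] delta [ 110.45366214 -606.97567113]
per row [  3.94477365 -21.67770254] -0.04799655442984407
0 [-75.  32.   9.  99.  38.  73.  49.] 0.0 0.0 m 42
9 [-63.  30.  17. 105.  32.  72.  45.] 0.0 0.0 m 42
18 [-45.  32.  25. 103.  28.  72.  49.] 0.0 0.0 m 43
27 [-24.  41.  31.  88.  20.  77.  56.] 0.0 0.0 m 38
maxstep 2.5312399861139987 minmargin 37.527786867418186
lipz 202.4618257583727
1 [-0.1, -0.2, 6.6] m38 e0.0;  2 [-0.5, -0.8, 6.6] m39 e0.0;  3 [-0.8, -1.4, 6.5] m40 e0.0;  4 [-1.2, -2.0, 6.4] m41 e0.0
5 [-1.5, -2.6, 6.2] m42 e0.0;  6 [-1.8, -3.2, 5.9] m43 e0.0;  7 [-2.2, -3.8, 5.7] m44 e0.0;  8 [-2.5, -4.3, 5.3] m45 e0.0
9 [-2.8, -4.8, 5.0] m45 e0.0;  10 [-3.1, -5.3, 4.5] m46 e0.0;  11 [-3.4, -5.8, 4.1] m46 e0.0;  12 [-3.6, -6.3, 3.6] m46 e0.0
13 [-3.9, -6.7, 3.1] m45 e0.0;  14 [-4.1, -7.1, 2.5] m44 e0.0;  15 [-4.3, -7.4, 2.0] m43 e0.0;  16 [-4.5, -7.7, 1.3] m41 e0.0
17 [-4.6, -8.0, 0.7] m40 e0.0;  18 [-4.8, -8.2, 1.8] m37 e0.0;  19 [-4.9, -8.4, 2.9] m35 e0.0;  20 [-5.0, -8.6, 2.3] m32 e0.0
21 [-5.0, -8.7, 1.6] m29 e0.0;  22 [-5.1, -8.8, 0.9] m26 e0.0;  23 [-5.1, -8.8, 0.1] m23 e0.0;  24 [-5.1, -8.8, -0.6] m20 e0.0
25 [-5.1, -8.8, -1.3] m18 e0.0;  26 [-5.0, -8.7, -2.0] m15 e0.0;  27 [-4.9, -8.5, -2.7] m12 e0.0;  28 [-4.8, -8.3, -3.4] m10 e0.0
[ 57.  45.  11.  81. -56. 105. 140.] maxstep 4.513433412158491
rot per row [ 0.0605 -0.0349  0.    ]
```

All four potatoes are still in the lifted basket. Carrying to the bin.

{"api": "jog_arm", "payload": {"targets": [{"slide": [0.001, -0.006, 0], "delta_rot": [0, 0, -0.013], "grip": 1}, {"slide": [0.002, -0.012, 0], "delta_rot": [0, 0, -0.027], "grip": 1}, {"slide": [0.003, -0.018, 0], "delta_rot": [0, 0, -0.04], "grip": 1}, {"slide": [0.004, -0.022, 0], "delta_rot": [0, 0, -0.0487], "grip": 1}, {"slide": [0.004, -0.022, 0], "delta_rot": [0, 0, -0.0487], "grip": 1}, {"slide": [0.004, -0.022, 0], "delta_rot": [0, 0, -0.0487], "grip": 1}, {"slide": [0.004, -0.022, 0], "delta_rot": [0, 0, -0.0487], "grip": 1}, {"slide": [0.004, -0.022, 0], "delta_rot": [0, 0, -0.0487], "grip": 1}]}}

```text
clock: 21.53
tcp_pos: [485.0, 244.5, 201.5]
orientation: [[-0.883, -0.331, 0.333], [-0.469, 0.625, -0.624], [-0.002, -0.707, -0.707]]
contact_force: [0.0, 0.6, -3.8]
gripper_width: 0.056
```

{"api": "jog_arm", "payload": {"targets": [{"slide": [0.004, -0.022, 0], "delta_rot": [0, 0, -0.0487], "grip": 1}, {"slide": [0.004, -0.022, 0], "delta_rot": [0, 0, -0.0487], "grip": 1}, {"slide": [0.004, -0.022, 0], "delta_rot": [0, 0, -0.0487], "grip": 1}, {"slide": [0.004, -0.022, 0], "delta_rot": [0, 0, -0.0487], "grip": 1}, {"slide": [0.004, -0.022, 0], "delta_rot": [0, 0, -0.0487], "grip": 1}, {"slide": [0.004, -0.022, 0], "delta_rot": [0, 0, -0.0487], "grip": 1}, {"slide": [0.004, -0.022, 0], "delta_rot": [0, 0, -0.0487], "grip": 1}, {"slide": [0.004, -0.022, 0], "delta_rot": [0, 0, -0.0487], "grip": 1}]}}

```text
clock: 22.2
tcp_pos: [516.5, 69.0, 201.5]
orientation: [[-0.995, -0.069, 0.072], [-0.1, 0.704, -0.703], [-0.002, -0.707, -0.708]]
contact_force: [0.7, 0.3, -3.8]
gripper_width: 0.054
```

{"api": "jog_arm", "payload": {"targets": [{"slide": [0.004, -0.022, 0], "delta_rot": [0, 0, -0.0487], "grip": 1}, {"slide": [0.004, -0.022, 0], "delta_rot": [0, 0, -0.0487], "grip": 1}, {"slide": [0.004, -0.022, 0], "delta_rot": [0, 0, -0.0487], "grip": 1}, {"slide": [0.004, -0.022, 0], "delta_rot": [0, 0, -0.0487], "grip": 1}, {"slide": [0.004, -0.022, 0], "delta_rot": [0, 0, -0.0487], "grip": 1}, {"slide": [0.004, -0.022, 0], "delta_rot": [0, 0, -0.0487], "grip": 1}, {"slide": [0.004, -0.022, 0], "delta_rot": [0, 0, -0.0487], "grip": 1}, {"slide": [0.004, -0.022, 0], "delta_rot": [0, 0, -0.0487], "grip": 1}]}}

```text
clock: 22.87
tcp_pos: [547.9, -106.9, 201.4]
orientation: [[-0.958, 0.204, -0.201], [0.286, 0.678, -0.677], [-0.002, -0.707, -0.708]]
contact_force: [0.0, 0.3, -3.7]
gripper_width: 0.054
```

{"api": "jog_arm", "payload": {"targets": [{"slide": [0.004, -0.022, 0], "delta_rot": [0, 0, -0.0487], "grip": 1}, {"slide": [0.004, -0.022, 0], "delta_rot": [0, 0, -0.0487], "grip": 1}, {"slide": [0.004, -0.022, 0], "delta_rot": [0, 0, -0.0487], "grip": 1}, {"slide": [0.003, -0.018, 0], "delta_rot": [0, 0, -0.04], "grip": 1}, {"slide": [0.002, -0.012, 0], "delta_rot": [0, 0, -0.027], "grip": 1}, {"slide": [0.002, -0.008, 0], "delta_rot": [0, 0, -0.018], "grip": 1}, {"slide": [0.001, -0.004, 0], "delta_rot": [0, 0, -0.009], "grip": 1}, {"slide": [0, -0.001, 0], "delta_rot": [0, 0, -0.002], "grip": 1}]}}

```text
clock: 23.53
tcp_pos: [568.3, -213.9, 201.1]
orientation: [[-0.864, 0.357, -0.355], [0.504, 0.611, -0.611], [-0.002, -0.707, -0.707]]
contact_force: [1.1, 0.5, -3.6]
gripper_width: 0.054
```

```bash
python3 log.py
python3 - <<'E'
from h import *
for n in('top','scene'):
    a=shot(n,n[0]+'9.png')['pixels'].astype(int);m=((a[...,0]>100)&(a[...,0]-a[...,2]>50)&(a[...,1]-a[...,2]>15)&(a[...,0]-a[...,1]>25)).astype(np.uint8)
    k,l,st,c=cv2.connectedComponentsWithStats(m);print(n,[(int(st[i,4]),c[i].round().tolist()) for i in range(1,k) if st[i,4]>15])
E
```

```text
23.53 [-24.   41.4  31.2  88.2  20.   77.4  55.7] [ 568.3 -213.9  201.1] [[-0.864, 0.357, -0.355], [0.504, 0.611, -0.611], [-0.002, -0.707, -0.707]] [ 1.1  0.5 -3.6] 0.054
top [(1485, [366.0, 49.0]), (169, [433.0, 171.0]), (104, [444.0, 176.0]), (150, [419.0, 195.0]), (103, [431.0, 201.0])]
scene [(273, [526.0, 9.0]), (655, [141.0, 56.0]), (194, [221.0, 155.0]), (5268, [203.0, 332.0])]
```

{"api": "jog_arm", "payload": {"targets": [{"slide": [-0.0001, -0.0002, 0.0066], "delta_rot": [0.0605, -0.0349, 0], "grip": 1}, {"slide": [-0.0005, -0.0008, 0.0066], "delta_rot": [0.0605, -0.0349, 0], "grip": 1}, {"slide": [-0.0008, -0.0014, 0.0065], "delta_rot": [0.0605, -0.0349, 0], "grip": 1}, {"slide": [-0.0012, -0.002, 0.0064], "delta_rot": [0.0605, -0.0349, 0], "grip": 1}, {"slide": [-0.0015, -0.0026, 0.0062], "delta_rot": [0.0605, -0.0349, 0], "grip": 1}, {"slide": [-0.0018, -0.0032, 0.0059], "delta_rot": [0.0605, -0.0349, 0], "grip": 1}, {"slide": [-0.0022, -0.0038, 0.0057], "delta_rot": [0.0605, -0.0349, 0], "grip": 1}, {"slide": [-0.0025, -0.0043, 0.0053], "delta_rot": [0.0605, -0.0349, 0], "grip": 1}]}}

```text
clock: 24.3
tcp_pos: [558.0, -230.0, 251.3]
orientation: [[-0.866, 0.488, -0.11], [0.5, 0.845, -0.191], [0.0, -0.221, -0.975]]
contact_force: [0.3, -0.7, -3.6]
gripper_width: 0.054
```

{"api": "jog_arm", "payload": {"targets": [{"slide": [-0.0028, -0.0048, 0.005], "delta_rot": [0.0605, -0.0349, 0], "grip": 1}, {"slide": [-0.0031, -0.0053, 0.0045], "delta_rot": [0.0605, -0.0349, 0], "grip": 1}, {"slide": [-0.0034, -0.0058, 0.0041], "delta_rot": [0.0605, -0.0349, 0], "grip": 1}, {"slide": [-0.0036, -0.0063, 0.0036], "delta_rot": [0.0605, -0.0349, 0], "grip": 1}, {"slide": [-0.0039, -0.0067, 0.0031], "delta_rot": [0.0605, -0.0349, 0], "grip": 1}, {"slide": [-0.0041, -0.0071, 0.0025], "delta_rot": [0.0605, -0.0349, 0], "grip": 1}, {"slide": [-0.0043, -0.0074, 0.002], "delta_rot": [0.0605, -0.0349, 0], "grip": 1}, {"slide": [-0.0045, -0.0077, 0.0013], "delta_rot": [0.0605, -0.0349, 0], "grip": 1}]}}

```text
clock: 24.97
tcp_pos: [527.9, -281.7, 277.3]
orientation: [[-0.866, 0.472, 0.163], [0.5, 0.818, 0.286], [0.002, 0.329, -0.944]]
contact_force: [0.4, 0.4, -4.0]
gripper_width: 0.055
```

```bash
python3 log.py
```

```text
24.97 [ 21.2  22.2  19.2  91.3 -27.4  73.1 108.7] [ 527.9 -281.7  277.3] [[-0.866, 0.472, 0.163], [0.5, 0.818, 0.286], [0.002, 0.329, -0.944]] [ 0.4  0.4 -4. ] 0.055
```

{"api": "jog_arm", "payload": {"targets": [{"slide": [-0.0046, -0.008, 0.0007], "delta_rot": [0.0605, -0.0349, 0], "grip": 1}, {"slide": [-0.0048, -0.0082, 0.0018], "delta_rot": [0.0605, -0.0349, 0], "grip": 1}, {"slide": [-0.0049, -0.0084, 0.0029], "delta_rot": [0.0605, -0.0349, 0], "grip": 1}, {"slide": [-0.005, -0.0086, 0.0023], "delta_rot": [0.0605, -0.0349, 0], "grip": 1}, {"slide": [-0.005, -0.0087, 0.0016], "delta_rot": [0.0605, -0.0349, 0], "grip": 1}, {"slide": [-0.0051, -0.0088, 0.0009], "delta_rot": [0.0605, -0.0349, 0], "grip": 1}, {"slide": [-0.0051, -0.0088, 0.0001], "delta_rot": [0.0605, -0.0349, 0], "grip": 1}, {"slide": [-0.0051, -0.0088, -0.0006], "delta_rot": [0.0605, -0.0349, 0], "grip": 1}]}}

```text
clock: 25.63
tcp_pos: [488.3, -350.6, 286.8]
orientation: [[-0.867, 0.314, 0.387], [0.499, 0.542, 0.676], [0.003, 0.779, -0.627]]
contact_force: [1.0, -0.4, -2.3]
gripper_width: 0.055
```

{"api": "jog_arm", "payload": {"targets": [{"slide": [-0.0051, -0.0088, -0.0013], "delta_rot": [0.0605, -0.0349, 0], "grip": 1}, {"slide": [-0.005, -0.0087, -0.002], "delta_rot": [0.0605, -0.0349, 0], "grip": 1}, {"slide": [-0.0049, -0.0085, -0.0027], "delta_rot": [0.0605, -0.0349, 0], "grip": 1}, {"slide": [-0.0048, -0.0083, -0.0034], "delta_rot": [0.0605, -0.0349, 0], "grip": 1}, {"slide": [0, 0, 0], "delta_rot": [0, 0, 0], "grip": 1}, {"slide": [0, 0, 0], "delta_rot": [0, 0, 0], "grip": 1}, {"slide": [0, 0, 0], "delta_rot": [0, 0, 0], "grip": 1}, {"slide": [0, 0, 0], "delta_rot": [0, 0, 0], "grip": 1}]}}

```text
clock: 26.3
tcp_pos: [469.8, -384.2, 278.2]
orientation: [[-0.867, 0.196, 0.457], [0.498, 0.338, 0.799], [0.002, 0.92, -0.391]]
contact_force: [0.8, -0.1, -2.8]
gripper_width: 0.058
```

```bash
python3 log.py
cat > orange.py <<'E'
from h import *
import sys
for n in('top','scene'):
    d=shot(n,n[0]+sys.argv[1]+'.png');a=d['pixels'].astype(int);m=((a[...,0]>90)&(a[...,0]-a[...,2]>45)&(a[...,1]-a[...,2]>12)&(a[...,0]-a[...,1]>22)).astype(np.uint8)
    k,l,st,c=cv2.connectedComponentsWithStats(m);print(n,[(int(st[i,4]),c[i].round().tolist(),ray(d,*c[i],25)[:2].round().tolist()) for i in range(1,k) if 15<st[i,4]<600])
E
python3 orange.py a
```

```text
26.3 [ 56.1  44.9  10.7  80.9 -56.7 104.7 138.9] [ 469.8 -384.2  278.2] [[-0.867, 0.196, 0.457], [0.498, 0.338, 0.799], [0.002, 0.92, -0.391]] [ 0.8 -0.1 -2.8] 0.058
top [(272, [348.0, 41.0], [991.0, -80.0]), (23, [338.0, 50.0], [963.0, -48.0]), (29, [354.0, 53.0], [955.0, -96.0]), (19, [385.0, 54.0], [949.0, -184.0]), (17, [364.0, 58.0], [938.0, -124.0]), (41, [383.0, 61.0], [928.0, -177.0]), (88, [445.0, 233.0], [428.0, -330.0]), (67, [481.0, 246.0], [388.0, -428.0])]
scene [(310, [527.0, 9.0], [-751.0, 189.0]), (80, [247.0, 152.0], [426.0, -338.0])]
```

{"api": "jog_arm", "payload": {"targets": [{"slide": [-0.004, -0.007, -0.003], "delta_rot": [0.0605, -0.0349, 0], "grip": 1}, {"slide": [-0.002, -0.0035, -0.002], "delta_rot": [0.03, -0.0175, 0], "grip": 1}, {"slide": [0, 0, 0.012], "delta_rot": [0, 0, 0], "grip": 1}, {"slide": [0, 0, -0.012], "delta_rot": [0, 0, 0], "grip": 1}, {"slide": [0, 0, 0.012], "delta_rot": [0, 0, 0], "grip": 1}, {"slide": [0, 0, -0.012], "delta_rot": [0, 0, 0], "grip": 1}, {"slide": [0, 0, 0], "delta_rot": [0, 0, 0], "grip": 1}, {"slide": [0, 0, 0], "delta_rot": [0, 0, 0], "grip": 1}]}}

```text
clock: 27.07
tcp_pos: [462.9, -395.5, 272.1]
orientation: [[-0.866, 0.149, 0.477], [0.499, 0.251, 0.829], [0.004, 0.957, -0.292]]
contact_force: [0.0, -0.5, -2.3]
gripper_width: 0.055
```

{"api": "jog_arm", "payload": {"targets": [{"slide": [0, 0, 0], "delta_rot": [0, 0, 0], "grip": 1}, {"slide": [0, 0, 0], "delta_rot": [0, 0, 0], "grip": 1}]}}

```text
clock: 27.23
tcp_pos: [462.9, -395.8, 272.3]
orientation: [[-0.866, 0.148, 0.477], [0.499, 0.251, 0.829], [0.003, 0.957, -0.291]]
contact_force: [-0.2, 0.9, -2.2]
gripper_width: 0.058
```

{"api": "jog_arm", "payload": {"targets": [{"slide": [0, 0, 0], "delta_rot": [0, 0, 0], "grip": 1}]}}

```text
clock: 27.32
tcp_pos: [462.8, -395.9, 272.1]
orientation: [[-0.866, 0.148, 0.477], [0.5, 0.251, 0.829], [0.003, 0.957, -0.291]]
contact_force: [0.1, 0.3, -3.0]
gripper_width: 0.056
```

```bash
python3 log.py;python3 orange.py b
```

```text
27.32 [ 59.   48.8   8.9  79.3 -58.8 108.2 140.1] [ 462.8 -395.9  272.1] [[-0.866, 0.148, 0.477], [0.5, 0.251, 0.829], [0.003, 0.957, -0.291]] [ 0.1  0.3 -3. ] 0.056
top [(257, [349.0, 40.0], [992.0, -82.0]), (22, [376.0, 46.0], [974.0, -160.0]), (21, [339.0, 50.0], [964.0, -51.0]), (30, [355.0, 52.0], [955.0, -98.0]), (62, [384.0, 59.0], [934.0, -180.0]), (48, [480.0, 246.0], [387.0, -425.0])]
scene [(307, [527.0, 9.0], [-751.0, 190.0]), (110, [237.0, 153.0], [445.0, -360.0])]
```

{"api": "jog_arm", "payload": {"targets": [{"slide": [0.006, 0.0105, 0.005], "delta_rot": [-0.0905, 0.0524, 0], "grip": 1}, {"slide": [0.0048, 0.0083, 0.0034], "delta_rot": [-0.0605, 0.0349, 0], "grip": 1}, {"slide": [0.0049, 0.0085, 0.0027], "delta_rot": [-0.0605, 0.0349, 0], "grip": 1}, {"slide": [0.005, 0.0087, 0.002], "delta_rot": [-0.0605, 0.0349, 0], "grip": 1}, {"slide": [0.0051, 0.0088, 0.0013], "delta_rot": [-0.0605, 0.0349, 0], "grip": 1}, {"slide": [0.0051, 0.0088, 0.0006], "delta_rot": [-0.0605, 0.0349, 0], "grip": 1}, {"slide": [0.0051, 0.0088, -0.0001], "delta_rot": [-0.0605, 0.0349, 0], "grip": 1}, {"slide": [0.0051, 0.0088, -0.0009], "delta_rot": [-0.0605, 0.0349, 0], "grip": 1}]}}

```text
clock: 28.08
tcp_pos: [504.0, -324.4, 286.6]
orientation: [[-0.865, 0.391, 0.314], [0.502, 0.673, 0.544], [0.002, 0.628, -0.778]]
contact_force: [0.3, 0.2, -2.8]
gripper_width: 0.054
```

{"api": "jog_arm", "payload": {"targets": [{"slide": [0.005, 0.0087, -0.0016], "delta_rot": [-0.0605, 0.0349, 0], "grip": 1}, {"slide": [0.005, 0.0086, -0.0023], "delta_rot": [-0.0605, 0.0349, 0], "grip": 1}, {"slide": [0.0049, 0.0084, -0.0029], "delta_rot": [-0.0605, 0.0349, 0], "grip": 1}, {"slide": [0.0048, 0.0082, -0.0018], "delta_rot": [-0.0605, 0.0349, 0], "grip": 1}, {"slide": [0.0046, 0.008, -0.0007], "delta_rot": [-0.0605, 0.0349, 0], "grip": 1}, {"slide": [0.0045, 0.0077, -0.0013], "delta_rot": [-0.0605, 0.0349, 0], "grip": 1}, {"slide": [0.0043, 0.0074, -0.002], "delta_rot": [-0.0605, 0.0349, 0], "grip": 1}, {"slide": [0.0041, 0.0071, -0.0025], "delta_rot": [-0.0605, 0.0349, 0], "grip": 1}]}}

```text
clock: 28.75
tcp_pos: [541.2, -259.7, 271.4]
orientation: [[-0.865, 0.499, 0.06], [0.502, 0.858, 0.105], [0.001, 0.121, -0.993]]
contact_force: [-0.1, -0.6, -3.2]
gripper_width: 0.058
```

{"api": "jog_arm", "payload": {"targets": [{"slide": [0.0039, 0.0067, -0.0031], "delta_rot": [-0.0605, 0.0349, 0], "grip": 1}, {"slide": [0.0036, 0.0063, -0.0036], "delta_rot": [-0.0605, 0.0349, 0], "grip": 1}, {"slide": [0.0034, 0.0058, -0.0041], "delta_rot": [-0.0605, 0.0349, 0], "grip": 1}, {"slide": [0.0031, 0.0053, -0.0045], "delta_rot": [-0.0605, 0.0349, 0], "grip": 1}, {"slide": [0.0028, 0.0048, -0.005], "delta_rot": [-0.0605, 0.0349, 0], "grip": 1}, {"slide": [0.0025, 0.0043, -0.0053], "delta_rot": [-0.0605, 0.0349, 0], "grip": 1}, {"slide": [0.0022, 0.0038, -0.0057], "delta_rot": [-0.0605, 0.0349, 0], "grip": 1}, {"slide": [0.0018, 0.0032, -0.0059], "delta_rot": [-0.0605, 0.0349, 0], "grip": 1}]}}

```text
clock: 29.42
tcp_pos: [564.6, -219.1, 233.6]
orientation: [[-0.865, 0.455, -0.212], [0.502, 0.783, -0.366], [-0.001, -0.424, -0.906]]
contact_force: [0.3, -1.0, -2.8]
gripper_width: 0.059
```

{"api": "jog_arm", "payload": {"targets": [{"slide": [0.0015, 0.0026, -0.0062], "delta_rot": [-0.0605, 0.0349, 0], "grip": 1}, {"slide": [0.0012, 0.002, -0.0064], "delta_rot": [-0.0605, 0.0349, 0], "grip": 1}, {"slide": [0.0008, 0.0014, -0.0065], "delta_rot": [-0.0605, 0.0349, 0], "grip": 1}, {"slide": [0.0005, 0.0008, -0.0066], "delta_rot": [-0.0605, 0.0349, 0], "grip": 1}, {"slide": [0.0001, 0.0002, -0.0066], "delta_rot": [-0.0605, 0.0349, 0], "grip": 1}, {"slide": [0, 0, 0], "delta_rot": [0, 0, 0], "grip": 1}, {"slide": [0, 0, 0], "delta_rot": [0, 0, 0], "grip": 1}]}}

```text
clock: 30.0
tcp_pos: [568.5, -211.8, 199.9]
orientation: [[-0.866, 0.354, -0.354], [0.501, 0.613, -0.611], [0.001, -0.706, -0.708]]
contact_force: [-0.5, -1.1, -1.4]
gripper_width: 0.055
```

```bash
python3 log.py;python3 orange.py c
```

```text
30.0 [-24.   41.4  30.9  88.2  20.1  77.4  55.7] [ 568.5 -211.8  199.9] [[-0.866, 0.354, -0.354], [0.501, 0.613, -0.611], [0.001, -0.706, -0.708]] [-0.5 -1.1 -1.4] 0.055
top [(320, [492.0, 222.0], [453.0, -464.0]), (44, [460.0, 228.0], [439.0, -373.0]), (161, [481.0, 244.0], [395.0, -429.0])]
scene [(318, [526.0, 9.0], [-751.0, 188.0])]
```

Top view shows blobs in the bin of 320 px (two touching potatoes), 161 px and a half-hidden 44 px, and none inside the basket. Carrying it back; I'll recount when the view is clear.

{"api": "jog_arm", "payload": {"targets": [{"slide": [-0.001, 0.006, 0], "delta_rot": [0, 0, 0.013], "grip": 1}, {"slide": [-0.002, 0.012, 0], "delta_rot": [0, 0, 0.027], "grip": 1}, {"slide": [-0.003, 0.018, 0], "delta_rot": [0, 0, 0.04], "grip": 1}, {"slide": [-0.004, 0.022, 0], "delta_rot": [0, 0, 0.0487], "grip": 1}, {"slide": [-0.004, 0.022, 0], "delta_rot": [0, 0, 0.0487], "grip": 1}, {"slide": [-0.004, 0.022, 0], "delta_rot": [0, 0, 0.0487], "grip": 1}, {"slide": [-0.004, 0.022, 0], "delta_rot": [0, 0, 0.0487], "grip": 1}, {"slide": [-0.004, 0.022, 0], "delta_rot": [0, 0, 0.0487], "grip": 1}]}}

```text
clock: 30.77
tcp_pos: [541.9, -65.4, 201.9]
orientation: [[-0.98, 0.142, -0.137], [0.197, 0.695, -0.691], [-0.003, -0.705, -0.709]]
contact_force: [0.2, 0.3, -2.6]
gripper_width: 0.056
```

{"api": "jog_arm", "payload": {"targets": [{"slide": [-0.004, 0.022, 0], "delta_rot": [0, 0, 0.0487], "grip": 1}, {"slide": [-0.004, 0.022, 0], "delta_rot": [0, 0, 0.0487], "grip": 1}, {"slide": [-0.004, 0.022, 0], "delta_rot": [0, 0, 0.0487], "grip": 1}, {"slide": [-0.004, 0.022, 0], "delta_rot": [0, 0, 0.0487], "grip": 1}, {"slide": [-0.004, 0.022, 0], "delta_rot": [0, 0, 0.0487], "grip": 1}, {"slide": [-0.004, 0.022, 0], "delta_rot": [0, 0, 0.0487], "grip": 1}, {"slide": [-0.004, 0.022, 0], "delta_rot": [0, 0, 0.0487], "grip": 1}, {"slide": [-0.004, 0.022, 0], "delta_rot": [0, 0, 0.0487], "grip": 1}]}}

```text
clock: 31.43
tcp_pos: [509.7, 110.5, 202.0]
orientation: [[-0.982, -0.133, 0.136], [-0.19, 0.697, -0.692], [-0.003, -0.705, -0.709]]
contact_force: [0.2, -0.2, -3.2]
gripper_width: 0.055
```

{"api": "jog_arm", "payload": {"targets": [{"slide": [-0.004, 0.022, 0], "delta_rot": [0, 0, 0.0487], "grip": 1}, {"slide": [-0.004, 0.022, 0], "delta_rot": [0, 0, 0.0487], "grip": 1}, {"slide": [-0.004, 0.022, 0], "delta_rot": [0, 0, 0.0487], "grip": 1}, {"slide": [-0.004, 0.022, 0], "delta_rot": [0, 0, 0.0487], "grip": 1}, {"slide": [-0.004, 0.022, 0], "delta_rot": [0, 0, 0.0487], "grip": 1}, {"slide": [-0.004, 0.022, 0], "delta_rot": [0, 0, 0.0487], "grip": 1}, {"slide": [-0.004, 0.022, 0], "delta_rot": [0, 0, 0.0487], "grip": 1}, {"slide": [-0.004, 0.022, 0], "delta_rot": [0, 0, 0.0487], "grip": 1}]}}

```text
clock: 32.1
tcp_pos: [477.7, 286.4, 201.9]
orientation: [[-0.836, -0.387, 0.389], [-0.549, 0.593, -0.589], [-0.003, -0.706, -0.708]]
contact_force: [-0.5, 1.1, -3.1]
gripper_width: 0.055
```

{"api": "jog_arm", "payload": {"targets": [{"slide": [-0.004, 0.022, 0], "delta_rot": [0, 0, 0.0487], "grip": 1}, {"slide": [-0.004, 0.022, 0], "delta_rot": [0, 0, 0.0487], "grip": 1}, {"slide": [-0.004, 0.022, 0], "delta_rot": [0, 0, 0.0487], "grip": 1}, {"slide": [-0.003, 0.018, 0], "delta_rot": [0, 0, 0.04], "grip": 1}, {"slide": [-0.002, 0.012, 0], "delta_rot": [0, 0, 0.027], "grip": 1}, {"slide": [-0.002, 0.008, 0], "delta_rot": [0, 0, 0.018], "grip": 1}, {"slide": [-0.001, 0.004, 0], "delta_rot": [0, 0, 0.009], "grip": 1}, {"slide": [0, 0, 0], "delta_rot": [0, 0, 0.002], "grip": 1}]}}

```text
clock: 32.77
tcp_pos: [458.4, 392.8, 201.1]
orientation: [[-0.683, -0.516, 0.517], [-0.73, 0.484, -0.482], [-0.001, -0.707, -0.707]]
contact_force: [0.3, -0.6, -2.9]
gripper_width: 0.059
```

```bash
python3 log.py;python3 orange.py d
```

```text
32.77 [-75.9  32.9   8.8  98.   38.7  72.7  49.5] [458.4 392.8 201.1] [[-0.683, -0.516, 0.517], [-0.73, 0.484, -0.482], [-0.001, -0.707, -0.707]] [ 0.3 -0.6 -2.9] 0.059
top [(304, [349.0, 41.0], [991.0, -82.0]), (17, [320.0, 45.0], [979.0, 4.0]), (16, [381.0, 44.0], [977.0, -175.0]), (21, [374.0, 47.0], [971.0, -152.0]), (27, [339.0, 50.0], [964.0, -51.0]), (45, [355.0, 52.0], [955.0, -99.0]), (74, [384.0, 58.0], [936.0, -181.0]), (31, [363.0, 58.0], [937.0, -119.0]), (120, [496.0, 216.0], [469.0, -477.0]), (116, [456.0, 224.0], [449.0, -364.0]), (109, [489.0, 228.0], [438.0, -454.0]), (124, [482.0, 243.0], [395.0, -431.0])]
scene [(274, [530.0, 10.0], [-751.0, 202.0]), (112, [230.0, 134.0], [393.0, -428.0]), (225, [209.0, 142.0], [450.0, -462.0]), (111, [237.0, 154.0], [448.0, -360.0])]
```

Four separate potatoes in the bin, at (496,216), (456,224), (489,228) and (482,243); none in the basket. Lowering the basket onto the mat.

{"api": "jog_arm", "payload": {"targets": [{"slide": [0, 0.001, -0.02], "delta_rot": [0, 0, 0], "grip": 1}, {"slide": [0, 0, -0.03], "delta_rot": [0, 0, 0], "grip": 1}, {"slide": [0, 0, -0.03], "delta_rot": [0, 0, 0], "grip": 1}, {"slide": [0, 0, -0.024], "delta_rot": [0, 0, 0], "grip": 1}, {"slide": [0, 0, -0.014], "delta_rot": [0, 0, 0], "grip": 1}, {"slide": [0, 0, -0.008], "delta_rot": [0, 0, 0], "grip": 1}, {"slide": [0, 0, -0.003], "delta_rot": [0, 0, 0], "grip": 1}, {"slide": [0, 0, 0], "delta_rot": [0, 0, 0], "grip": 1}]}}

```text
clock: 33.53
tcp_pos: [458.9, 393.4, 72.6]
orientation: [[-0.684, -0.515, 0.517], [-0.73, 0.484, -0.483], [-0.002, -0.707, -0.707]]
contact_force: [1.1, 0.3, -3.2]
gripper_width: 0.056
```

{"api": "jog_arm", "payload": {"targets": [{"slide": [0, 0, -0.001], "delta_rot": [0, 0, 0], "grip": 1}, {"slide": [0, 0, -0.001], "delta_rot": [0, 0, 0], "grip": 1}]}}

```text
clock: 33.7
tcp_pos: [459.0, 394.2, 71.5]
orientation: [[-0.684, -0.515, 0.517], [-0.73, 0.486, -0.481], [-0.004, -0.706, -0.708]]
contact_force: [-0.0, 0.4, -2.2]
gripper_width: 0.055
```

{"api": "jog_arm", "payload": {"targets": [{"slide": [0, 0, -0.001], "delta_rot": [0, 0, 0], "grip": 1}, {"slide": [0, 0, 0], "delta_rot": [0, 0, 0], "grip": 1}]}}

```text
clock: 33.87
tcp_pos: [458.6, 393.9, 69.8]
orientation: [[-0.683, -0.515, 0.517], [-0.73, 0.485, -0.481], [-0.003, -0.706, -0.708]]
contact_force: [0.6, -0.1, -3.1]
gripper_width: 0.058
```

{"api": "jog_arm", "payload": {"targets": [{"slide": [0, 0, -0.001], "delta_rot": [0, 0, 0], "grip": 1}, {"slide": [0, 0, -0.001], "delta_rot": [0, 0, 0], "grip": 1}, {"slide": [0, 0, 0], "delta_rot": [0, 0, 0], "grip": 1}]}}

```text
clock: 34.12
tcp_pos: [458.5, 393.6, 67.3]
orientation: [[-0.683, -0.516, 0.517], [-0.73, 0.484, -0.482], [-0.002, -0.707, -0.707]]
contact_force: [0.9, 0.4, -2.2]
gripper_width: 0.052
```

{"api": "jog_arm", "payload": {"targets": [{"slide": [0, 0, -0.001], "delta_rot": [0, 0, 0], "grip": 1}, {"slide": [0, 0, 0], "delta_rot": [0, 0, 0], "grip": 1}]}}

```text
clock: 34.28
tcp_pos: [458.5, 393.7, 67.0]
orientation: [[-0.683, -0.515, 0.517], [-0.73, 0.484, -0.482], [-0.002, -0.707, -0.707]]
contact_force: [-2.8, -0.2, 4.2]
gripper_width: 0.056
```

```bash
python3 log.py
```

```text
34.28 [-75.8  43.4   8.9 102.   41.   61.4  39.7] [458.5 393.7  67. ] [[-0.683, -0.515, 0.517], [-0.73, 0.484, -0.482], [-0.002, -0.707, -0.707]] [-2.8 -0.2  4.2] 0.056
```

{"api": "jog_arm", "payload": {"targets": [{"slide": [0, 0, 0], "delta_rot": [0, 0, 0], "grip": 0.8}, {"slide": [0, 0, 0], "delta_rot": [0, 0, 0], "grip": 0.5}, {"slide": [0, 0, 0], "delta_rot": [0, 0, 0], "grip": 0.5}, {"slide": [0, 0, 0], "delta_rot": [0, 0, 0], "grip": 0.5}, {"slide": [-0.005, 0.005, 0.0072], "delta_rot": [0, 0, 0], "grip": 0.5}, {"slide": [-0.01, 0.0095, 0.014], "delta_rot": [0, 0, 0], "grip": 0.5}, {"slide": [-0.015, 0.014, 0.0205], "delta_rot": [0, 0, 0], "grip": 0.5}, {"slide": [-0.015, 0.014, 0.0205], "delta_rot": [0, 0, 0], "grip": 0.5}]}}

```text
clock: 34.95
tcp_pos: [412.7, 436.0, 129.5]
orientation: [[-0.684, -0.516, 0.516], [-0.729, 0.484, -0.483], [-0.001, -0.707, -0.707]]
contact_force: [-0.3, 1.5, -0.9]
gripper_width: 0.497
```

{"api": "jog_arm", "payload": {"targets": [{"slide": [-0.015, 0.014, 0.0205], "delta_rot": [0, 0, 0], "grip": 0.5}, {"slide": [-0.015, 0.014, 0.03], "delta_rot": [0, 0, 0], "grip": 0.5}, {"slide": [-0.01, 0.01, 0.035], "delta_rot": [0, 0, 0], "grip": 0.5}, {"slide": [0, 0, 0.035], "delta_rot": [0, 0, 0], "grip": 0.5}, {"slide": [0, 0, 0.02], "delta_rot": [0, 0, 0], "grip": 0.5}, {"slide": [0, 0, 0], "delta_rot": [0, 0, 0], "grip": 0.5}, {"slide": [0, 0, 0], "delta_rot": [0, 0, 0], "grip": 0.5}, {"slide": [0, 0, 0], "delta_rot": [0, 0, 0], "grip": 0.5}]}}

```text
clock: 35.62
tcp_pos: [373.0, 473.9, 268.5]
orientation: [[-0.683, -0.516, 0.516], [-0.73, 0.484, -0.482], [-0.001, -0.707, -0.708]]
contact_force: [0.1, 0.2, -0.4]
gripper_width: 0.501
```

```bash
python3 log.py;python3 orange.py e
python3 - <<'E'
from h import *
# compare basket outline with t7 and all else with t0/s0
g=lambda f:cv2.GaussianBlur(cv2.imread('pics/'+f),(3,3),0).astype(int)
for A,B in(('t7.png','te.png'),('s7.png','se.png')):
    m=(np.abs(g(A)-g(B)).sum(2)>70).astype(np.uint8);k,l,st,c=cv2.connectedComponentsWithStats(m)
    print(A,[(int(st[i,4]),st[i,:4].tolist()) for i in range(1,k) if st[i,4]>12])
# sub-pixel shift of basket patches between before and after pour
for A,B,r in(('t7.png','te.png',np.s_[160:255,155:242]),('s7.png','se.png',np.s_[225:320,420:505])):
    a=cv2.cvtColor(cv2.imread('pics/'+A),6)[r].astype(np.float32);b=cv2.cvtColor(cv2.imread('pics/'+B),6)[r].astype(np.float32);print(cv2.phaseCorrelate(a,b,cv2.createHanningWindow(a.shape[::-1],cv2.CV_32F)))
E
```

```text
35.62 [-83.4  32.8   6.9  86.8  34.1  87.   50. ] [373.  473.9 268.5] [[-0.683, -0.516, 0.516], [-0.73, 0.484, -0.482], [-0.001, -0.707, -0.708]] [ 0.1  0.2 -0.4] 0.501
top [(53, [353.0, 38.0], [1000.0, -94.0]), (23, [335.0, 43.0], [986.0, -42.0]), (110, [497.0, 216.0], [469.0, -477.0]), (114, [457.0, 224.0], [449.0, -364.0]), (100, [489.0, 228.0], [437.0, -454.0]), (119, [482.0, 243.0], [395.0, -431.0])]
scene [(263, [531.0, 10.0], [-752.0, 205.0]), (111, [230.0, 134.0], [393.0, -428.0]), (108, [216.0, 139.0], [431.0, -450.0]), (109, [203.0, 144.0], [467.0, -474.0]), (109, [237.0, 154.0], [448.0, -360.0])]
t7.png [(25, [188, 195, 8, 7]), (49, [177, 206, 9, 9]), (25, [207, 212, 8, 6]), (40, [497, 213, 6, 9]), (42, [196, 223, 8, 8]), (4678, [0, 240, 110, 110]), (751, [67, 262, 42, 48]), (21, [44, 285, 11, 13]), (1593, [0, 352, 47, 48])]
s7.png [(83, [411, 0, 15, 10]), (71, [483, 0, 16, 6]), (1289, [572, 112, 68, 76]), (66, [224, 130, 14, 6]), (32, [211, 135, 8, 6]), (141, [199, 136, 40, 18]), (76, [197, 138, 10, 11]), (47, [233, 149, 7, 9]), (31, [234, 153, 9, 10]), (51, [595, 173, 10, 9]), (243, [610, 173, 30, 23]), (365, [572, 181, 31, 24]), (13, [609, 184, 5, 4]), (102, [462, 253, 12, 17]), (250, [441, 257, 22, 19]), (112, [476, 278, 13, 17]), (247, [455, 283, 18, 20]), (25, [470, 284, 7, 11])]
((-0.036889105474585904, 0.008050934117228792), 0.8270613913182859)
((-0.16277109131322476, -0.17476662641267637), 0.6785452328346394)
```

Run:
```python
from h import *
g=lambda f:cv2.GaussianBlur(cv2.imread('pics/'+f),(3,3),0).astype(int)
for A,B in(('t0.png','te.png'),('s0.png','se.png')):
    m=(np.abs(g(A)-g(B)).sum(2)>70).astype(np.uint8);k,l,st,c=cv2.connectedComponentsWithStats(m)
    print(A,[(int(st[i,4]),st[i,:4].tolist()) for i in range(1,k) if st[i,4]>20])
print(bot.observe()['clock'],bot.job_done())
```

```text
t0.png [(3019, [298, 124, 65, 56]), (91, [182, 172, 21, 8]), (42, [199, 179, 11, 5]), (40, [174, 183, 11, 6]), (43, [206, 185, 12, 5]), (44, [186, 189, 15, 5]), (286, [284, 191, 64, 48]), (63, [165, 192, 19, 6]), (44, [214, 192, 11, 5]), (113, [177, 196, 31, 8]), (45, [220, 198, 12, 5]), (83, [161, 201, 10, 14]), (98, [190, 202, 25, 7]), (47, [227, 205, 12, 6]), (57, [174, 206, 15, 6]), (151, [181, 208, 41, 10]), (183, [188, 213, 45, 12]), (134, [302, 213, 29, 7]), (42, [496, 213, 7, 9]), (42, [168, 216, 10, 5]), (221, [164, 222, 29, 15]), (116, [195, 223, 29, 8]), (56, [202, 232, 14, 7]), (45, [189, 236, 12, 5]), (44, [197, 242, 10, 6]), (177, [302, 248, 20, 11]), (1180, [66, 259, 43, 51]), (65, [32, 291, 13, 7]), (32, [12, 297, 10, 5]), (509, [0, 303, 30, 36]), (82, [15, 304, 20, 25]), (937, [30, 314, 65, 30]), (129, [0, 346, 25, 18]), (300, [0, 378, 24, 22])]
s0.png [(102, [410, 0, 16, 12]), (88, [477, 0, 22, 6]), (224, [386, 15, 24, 50]), (96, [417, 19, 20, 25]), (25, [417, 26, 10, 10]), (55, [429, 57, 9, 13]), (65, [225, 130, 13, 6]), (32, [211, 135, 8, 6]), (140, [199, 137, 40, 17]), (2071, [573, 136, 67, 69]), (75, [197, 138, 10, 11]), (46, [233, 149, 7, 9]), (31, [234, 153, 9, 10]), (1247, [305, 159, 88, 75]), (1144, [314, 170, 72, 40]), (4026, [252, 225, 87, 76]), (3357, [418, 234, 95, 72]), (189, [442, 297, 31, 14]), (51, [447, 308, 11, 7])]
the job is handed in; nothing more can be done
35.7167 None
```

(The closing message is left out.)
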